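# Stow the puppet limbs and lock the bin's stop screw

### The arm

A 7-joint arm with a two-finger parallel gripper is mounted at the origin on the work surface. World frame = base frame: x ahead of the robot, y to its left, z up, the work surface at z = 0. Lengths are in mm, angles in rad, forces in N, time in s.
With the tool pointing down it reaches from about 400 to 925 mm from the base axis. Payload 4.1 kg.
Tool frame: the origin (TCP) lies on the centre line of the jaws, within the pads' length; the fingertips stand 11 mm ahead of it and the grasp point (between the pads) lies 8 mm behind it (r.tips_ahead is the distance from the TCP to the fingertips, in mm); z points along the fingers, y is the line along which they close (so a half turn about z gives the same grasp; the last joint's range is limited). The gripper opens to 85 mm and grips with 20 to 120 N. Pads are 22 mm wide; open, the fingers measure 114 mm over their backs; the gripper's body (76 mm by 85 mm) begins 54 mm behind the grasp point. The pads swing forward as they close: fully open they stand 13 mm farther back than shut.
Start: joints at [-0.099, 0.398, 0.045, 1.537, -0.019, 1.207, -0.051], TCP at [650.035, 0.03, 221.947] pointing down, gripper open.
Joint ranges: [-2.82, 2.82], [-0.49, 2.23], [-1.37, 1.46], [0, 2.46], [-1.36, 4.5], [0.23, 2], [-2.94, 2.94]. Speed limits (rad/s): [2.57, 2.57, 3.14, 3.14, 3.14, 3.14, 3.14].

### API

Orientations are given as a unit quaternion [w, x, y, z].
In Python, from cell import r gives the robot as it stands.
- The arm moves only by the tool servo_tool, never from a script. Its argument "deltas" is a list of rows, each an object with "linear": the shift along the tool's x, y, z as a fraction of full scale, a list of three; "angular": the turn, a rotation vector about the tool's x, y, z as a fraction of full scale, a list of three; "jaw": the finger opening in mm, from 0 to 85.4. In form: [{"linear": [dx, dy, dz], "angular": [rx, ry, rz], "jaw": jaw}, ...]. A call has 1 to 5 rows; each row is the pose to reach, as a shift and turn from the pose commanded when the call began, along the tool's axes at that moment, turning the shorter way round; what a row does not reach only later rows make up. Full scale, the value 1, is 500 mm for a shift and 360 degrees for a turn. A row lasts 1/12 s, in which the tool goes at most 41.7 mm and 7.16 degrees, less where a joint would pass 70% of its speed; a pose out of reach is approached as far as the arm can. A call with a number of a shift or a turn outside -1 to 1 is refused whole. A call with a gripper value outside its range is refused whole. The fingers move at their own pace and stop on an object; "force" is the grip in N (left out, the last holds). Time passes only in rows, so rows that repeat a pose let the fingers close. It gives the time, the measured TCP pose, the force, the opening and the grip force at its end, in the units of the state.
- r.observe(): the state, without advancing time (a new reading comes with each control period).
- r.capture(name): name is "scene" or "side" or "wrist"; returns the picture (480x640x3 uint8, red, green, blue); there is no depth.
- r.camera_params(name): a dict with "fx", "fy", "cx", "cy" (pixels), "extrinsics" (4x4, takes a point from world to camera coordinates); the wrist camera has in their place "tool_from_camera" (4x4, takes a point from camera to tool coordinates, whose origin is the TCP and whose axes are the flange's). Camera axes: x right, y up, looking along -z (the intrinsics and any distortion apply to the point x, -y, -z); pixel columns grow to the right and rows downward; lengths in mm; the calibration is good to about 2 mm. A picture is of the moment at which its call begins: read the wrist's pose just before it. camera_params takes no time and is no camera call.
- r.job_done(): hands the job in; it is judged then, once.
The state is a dict: "time_s": time; "joint_positions": joint angles; "joint_velocities": joint speeds; "tau": joint torques, N m; "position": TCP position; "eef_rot": TCP orientation; "contact_force": force on the tool from outside, world axes, zero at the start; "wrist_torque": the same for the moment, N m; "opening": finger opening in mm; "grasp_force": force on a finger pad.
Only numpy, scipy, OpenCV 4.12 (cv2) and the standard library are available. Lean on these libraries where they do the work, as an engineer would, in place of code of your own. Each camera call takes 0.05 s, during which the arm holds its last target. There are 200 camera calls.

### The job

Pack the spare puppet limbs for the tour: tip the blue bin out, put every loose boot and forearm that lies on the bench into it, and push the bin back until it clicks fully home. Then turn the small black hex head of the stop screw clockwise until its white stripe points at the green mark, and, with the screw left at that setting, turn the big brass jam nut below it clockwise until it stops, so that it is tight. Leave everything else on the bench where it stands.

Things in the scene. Friction and masses are not known exactly. Their poses are not given: they have to be found in the camera images.
- unit: fixed bin cabinet, place and yaw vary (sizes in mm). Origin at table level in the plane of the shut bin's front; x into the cabinet, away from the robot, y left, z up. Wooden housing y = -143 to 43, roof top z = 175, roof front edge x = 50: forward of it the shut bin's mouth is open from above. On the left a steel plate, top z = 125, x = -65 to 125, y = 50 to 160, carries the upright stop screw
- bin_hinge (a point): fixed point in the middle of the bin's pivot line, at the bottom front edge of the bin: in the unit's frame x = 0, y = -50, z = 15; same axes as the unit
- bin (a joint): tilt of the blue bin about its bottom front pivot (rad): 0 shut, grows as its top tips out towards the robot, at most 0.75; starts shut. Stiff hinge (0.2 N m), stays where it is left. On shutting, a sprung ball catch is pushed past between 0.12 and 0.015 rad (peak at 0.067, some 5 N at the lip); below 0.03 it has clicked home
- bin_lip (a point): middle of the top edge of the bin's front wall, 152 above the pivot, turning with the bin; axes x inwards, y left, z up when shut. A lip 16 thick (x = -10 to 6 from here), 10 high runs along it; the wall below is 6 thick, flat outside. The bin is 150 wide. To open it, shut fingers can hook down behind the lip and pull
- bin_mid (a point): middle of the bin's inside, turning with the bin (55 behind its front face, 55 above its bottom); axes x inwards, y left, z up when shut. Inside: x = -49 to 50, y = -70 to 70, floor z = -50; front wall up to z = 97, rear wall to 45, sides to 45 (90 near the front). A limb counts as in the bin when its origin is within these walls
- mark (a point): middle of the green mark painted on the steel plate, 43 from the screw's axis, on the side of the bin (unit frame x = -12, y = 62, z = 125)
- screw (a joint): turn of the stop screw (rad), growing clockwise from above; 2.2 when its white stripe points at the green mark; range -0.2 to 3.2; starts between 0 and 1. Held by its stiff thread (0.25 N m), stays where left. Turns in place without rising or sinking and carries the nut round with it; a red keeper under the plate turns with it into the way of the bin's ear
- screw_head (a point): centre of the top of the screw's black steel hex head, 26 across flats, 24 high, top 187 above the table, 9 clear above the nut; unit frame x = -12, y = 105. x points along the white stripe, to the middle of a flat; flats every 60 degrees
- nut (a joint): turn of the brass jam nut on the screw (rad, relative to the screw), growing clockwise from above; 0 loose, 2.4 hard tight: it stops there, and forcing it further drags the screw round. Easy to turn (0.05 N m). Starts between 0 and 0.8. Turns in place
- nut_top (a point): centre of the upper face of the brass hex nut, on the screw's axis: 50 across flats, 20 high (134 to 154 above the table, 9 above the plate, on a washer 36 across). x points to the middle of a flat; flats every 60 degrees. The screw's head stands above it, to 33 over this point; open fingers pass down on either side of the head
- boot_a: loose black puppet boot: a sole block 56 long (its x) by 24 wide (its y) by 18 high, with a round ankle, 20 across, standing on its heel half up to 36 above the underside; origin at the centre of the underside; 35 g. May be absent
- boot_b: loose black puppet boot: a sole block 56 long (its x) by 24 wide (its y) by 18 high, with a round ankle, 20 across, standing on its heel half up to 36 above the underside; origin at the centre of the underside; 35 g. May be absent
- forearm_c: loose puppet forearm with hand, lying flat: black sleeve block 44 long by 20 wide by 20 high, and a brown hand 24 wide, 16 high at its +x end; 65 long in all along its x (from x = -32 to +33); origin under its middle at the underside; 30 g. May be absent
- forearm_d: loose puppet forearm with hand, lying flat: black sleeve block 44 long by 20 wide by 20 high, and a brown hand 24 wide, 16 high at its +x end; 65 long in all along its x (from x = -32 to +33); origin under its middle at the underside; 30 g. May be absent
- head: bystander: brown wooden puppet head, 52 across, 58 high, on its neck; origin at its underside. To be left alone
- paint_cup: bystander: small white cup of brown paint, 60 across, 50 high; origin at its underside. To be left alone
- paint_tube: bystander: black paint tube lying flat, 135 x 40 x 22. To be left alone
- water_glass: bystander: glass tumbler, 68 across, 100 high. To be left alone
- spray_can: bystander: blue spray can with a red cap, 64 across, 190 high. To be left alone
- brush: bystander: orange brush lying on the bench, 150 long, 20 thick. To be left alone
Mind the look-alikes: they are no part of the job. What is shaped like the forearm_d but orange is not meant. What is shaped like the boot_a but pink is not meant.

How it is judged (in metres and radians):
On the way, in this order (a step that is already met when the one before it is completed fails the run):
1. the bin is tipped open (value of joint bin above 0.35 rad), for 0.2 s.
2. every loose boot and forearm lies in the bin (x of boot_a in the frame of bin_mid between -0.055 and 0.055 m and y of boot_a in the frame of bin_mid between -0.072 and 0.072 m and z of boot_a in the frame of bin_mid between -0.056 and 0.065 m and x of boot_b in the frame of bin_mid between -0.055 and 0.055 m and y of boot_b in the frame of bin_mid between -0.072 and 0.072 m and z of boot_b in the frame of bin_mid between -0.056 and 0.065 m and x of forearm_c in the frame of bin_mid between -0.055 and 0.055 m and y of forearm_c in the frame of bin_mid between -0.072 and 0.072 m and z of forearm_c in the frame of bin_mid between -0.056 and 0.065 m and x of forearm_d in the frame of bin_mid between -0.055 and 0.055 m and y of forearm_d in the frame of bin_mid between -0.072 and 0.072 m and z of forearm_d in the frame of bin_mid between -0.056 and 0.065 m), for 0.2 s.
3. the bin is pushed home past its catch, with the limbs in it (all of step 2 and value of joint bin below 0.035 rad), for 0.3 s.
4. the stop screw's stripe points at the green mark, the nut not yet tight (value of joint screw between 2.03 and 2.37 rad and value of joint nut below 2 rad), for 0.3 s.
5. the jam nut is tight, the screw still on its mark (value of joint screw between 2.03 and 2.37 rad and value of joint nut above 2.28 rad), for 0.3 s.
At the end, for the whole second after the job is handed in: Bin shut past its catch (tilt under 0.035 rad) with every limb inside it and at rest; stop screw within 0.17 rad (about 10 degrees) of the mark (2.2 rad); jam nut tight (within 0.12 rad of its stop at 2.4 rad) (all of step 3 and all of step 5 and linear speed of each of boot_a, boot_b, forearm_c, forearm_d below 0.03 m/s); the robot touches nothing.
It fails at once if a bystander (head, cup, tube, glass, can or brush) is shifted by more than 4 cm (distance of any of head, paint_cup, paint_tube, water_glass, spray_can, brush from where it was at the start of the episode above 0.04 m).
Of boot_a, boot_b, forearm_c, forearm_d only 2 to 4 are there at a start; the rules pass over those that are not, and their reading is None.
At some moment in a run one of boot_a, boot_b, forearm_c, forearm_d may be knocked a few centimetres aside while the robot is not near it.
Once in a run the grip may slacken for a moment while it holds something.
It also fails if it takes over 210 s, if anything falls off the work surface, if the arm or the gripper's body presses on something with over 40 N, if the wrist force passes 120 N, or if a joint passes its speed limit or range.

## Working session

There is one attempt and no reset: what is moved stays moved. The work goes in short steps, Python scripts to look and compute and a tool call to move; the robot and the scene stay as the last step left them, time stands still between calls to the robot, and variables do not carry over. Pictures are saved under pics/ and viewed, at most 16 in all, crops included, and the job is handed in when it is done.

Besides the shell and the picture viewer there is one more tool, called after "Request:" by a JSON object that holds its "op" and its "data", one argument or row to a line. servo_tool: Moves the arm, as the interface text tells. Its arguments: {"type":"object","properties":{"deltas":{"type":"array"},"force":{"type":"number"}},"required":["deltas"]}

```bash
ls; mkdir -p pics; python3 - <<'E'
from cell import r
import cv2,numpy as np
s=r.observe(); print(s)
for n in("scene","side","wrist"):
    im=r.capture(n); cv2.imwrite(f"pics/{n}0.png",im[:,:,::-1]); p=r.camera_params(n); print(n,{k:np.round(v,4).tolist() if not isinstance(v,str) else v for k,v in p.items()})
E
```

```text
pics
{'time_s': 0.0, 'joint_positions': array([-0.09898301,  0.39917735,  0.04502486,  1.53786483, -0.01869696,
        1.20689484, -0.05069229]), 'joint_velocities': array([-0.00114393, -0.00098429,  0.00077844,  0.00054222,  0.00020116,
       -0.00130614,  0.00091731]), 'tau': array([-9.65094187e-04, -4.75129580e+01,  1.36406265e+00, -2.54227209e+01,
        1.14684159e-02,  9.53188282e-03,  3.56541250e-05]), 'position': array([6.49356569e+02, 1.43976685e-02, 2.20879510e+02]), 'eef_rot': array([-6.31555014e-04,  7.07066693e-01,  7.07146213e-01, -7.25047839e-04]), 'contact_force': array([0.06279167, 0.30581069, 0.15448499]), 'wrist_torque': array([-0.03102377, -0.03357014, -0.01516438]), 'grasp_force': 0.0, 'opening': 85.63322577871479}
scene {'fx': 607.8086, 'fy': 607.8086, 'cx': 313.1295, 'cy': 237.1453, 'extrinsics': [[0.407, 0.9134, 0.0058, -233.7831], [-0.5203, 0.2266, 0.8234, 121.1724], [0.7507, -0.3381, 0.5675, -1943.0885], [0.0, 0.0, 0.0, 1.0]]}
side {'fx': 439.9399, 'fy': 439.9399, 'cx': 314.0488, 'cy': 232.9349, 'extrinsics': [[-0.8837, -0.4676, 0.0195, 452.5833], [0.2915, -0.5174, 0.8045, -244.2616], [-0.3661, 0.7167, 0.5936, -960.0353], [0.0, 0.0, 0.0, 1.0]]}
wrist {'fx': 390.0317, 'fy': 390.0317, 'cx': 321.7557, 'cy': 243.3863, 'tool_from_camera': [[-0.0001, 0.9659, 0.2589, 65.5112], [1.0, 0.0003, -0.0006, 0.6936], [-0.0006, 0.2589, -0.9659, -152.6588], [0.0, 0.0, 0.0, 1.0]]}
```

View pics/scene0.png

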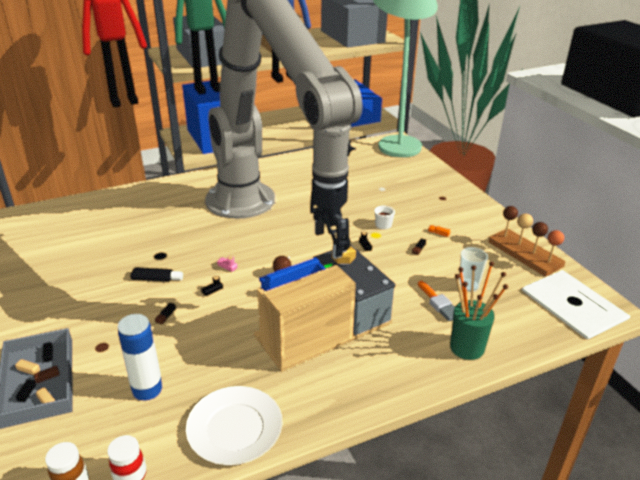

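View pics/side0.png

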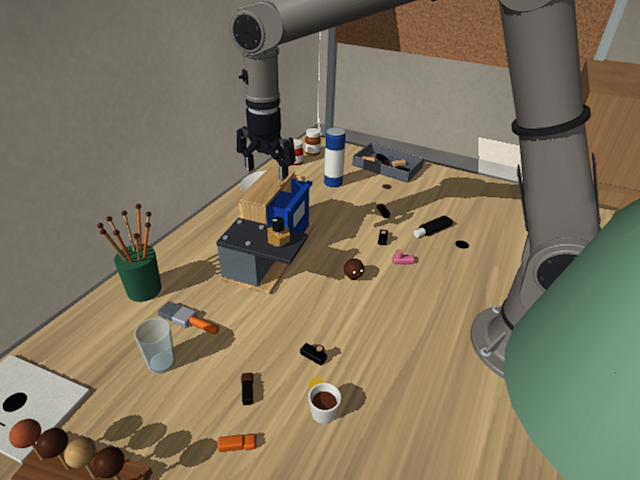

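View pics/wrist0.png

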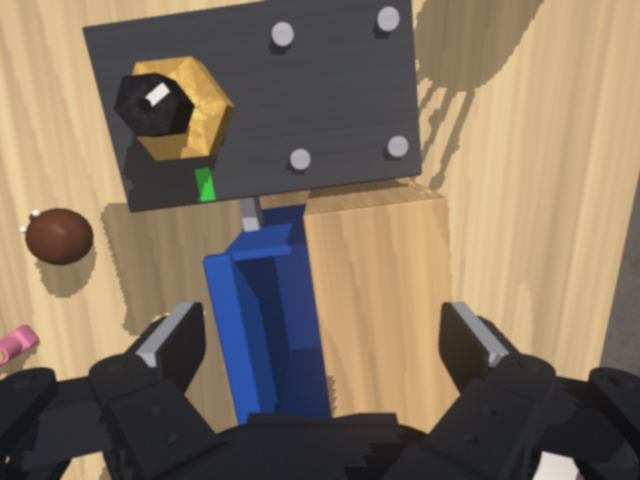

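The scene view shows limb candidates as follows:
- **Black boots:** (212,286) and (365,242).
- **Black-and-brown forearms:** (166,312) and (419,245).
- **Look-alikes:** pink boot (228,264) and orange forearm (439,230), both excluded by colour. The pieces in the grey tray at (40,375) are not loose on the bench.

In the side view the four are at (383,237), (314,353), (383,210) and (248,389). The wrist view shows:
- **Plate corners:** (83,28), (130,210) and (422,175).
- **Mark:** (205,184).
- **Stripe:** (157,94).
- **Bin mouth:** around (270,320).

I'll confirm with an enlarged crop.

```bash
cat > h.py <<'E'
import numpy as np,cv2
from scipy.spatial.transform import Rotation as R
from scipy.optimize import least_squares
from cell import r
def quat(q): return R.from_quat([q[1],q[2],q[3],q[0]])
def cam(name,s=None):
    p=r.camera_params(name)
    if name=="wrist":
        s=s or r.observe(); T=np.eye(4);T[:3,:3]=quat(s["eef_rot"]).as_matrix();T[:3,3]=s["position"]
        E=np.linalg.inv(T@np.array(p["tool_from_camera"]))
    else: E=np.array(p["extrinsics"])
    return p,E
def proj(c,X):
    p,E=c; X=np.atleast_2d(X); q=X@E[:3,:3].T+E[:3,3]
    return np.c_[p["cx"]+p["fx"]*q[:,0]/-q[:,2], p["cy"]+p["fy"]*(-q[:,1])/-q[:,2]]
def unproj(c,uv,z):
    p,E=c; uv=np.atleast_2d(np.array(uv,float)); d=np.c_[(uv[:,0]-p["cx"])/p["fx"],-(uv[:,1]-p["cy"])/p["fy"],-np.ones(len(uv))]
    w=d@E[:3,:3]; o=-E[:3,:3].T@E[:3,3]; return o+w*((z-o[2])/w[:,2])[:,None]
def snap(name,fn):
    s=r.observe(); im=r.capture(name)[:,:,::-1].copy(); cv2.imwrite("pics/"+fn,im); return im,cam(name,s)
E
python3 - <<'E'
from h import *
w,sc,sd=cam("wrist"),cam("scene"),cam("side")
U=np.array([[-65,160,125],[-65,50,125],[125,50,125],[-12,62,125],[50,43,175.]])
px=np.array([[83,28],[130,210],[422,175],[205,184],[305,213.]])
def tw(v): c,s=np.cos(v[2]),np.sin(v[2]); return U@np.array([[c,s,0],[-s,c,0],[0,0,1]])+[v[0],v[1],0]
f=least_squares(lambda v:(proj(w,tw(v))-px).ravel(),[650,0,.1]); print("unit",f.x,np.round(f.fun,1))
print("head ctr top px",proj(w,(lambda c,s:[[f.x[0]+c*-12-s*105,f.x[1]+s*-12+c*105,187]])(np.cos(f.x[2]),np.sin(f.x[2]))))
print("scene",np.round(unproj(sc,[(212,286),(365,242),(166,312),(419,245)],10),0)[:,:2].tolist())
print("side",np.round(unproj(sd,[(383,237),(314,353),(383,210),(248,389)],10),0)[:,:2].tolist())
a=cv2.imread("pics/scene0.png");b=cv2.imread("pics/side0.png")
def cr(i,u,v,h=20): return cv2.resize(i[v-h:v+h,u-h:u+h],(200,200),interpolation=cv2.INTER_CUBIC)
m=np.vstack([np.hstack([cr(a,*q) for q in[(212,286),(365,242),(166,312),(419,245)]]),np.hstack([cr(b,*q) for q in[(383,237),(314,353),(383,210),(248,389)]])])
wr=cv2.imread("pics/wrist0.png")[30:230,80:280]; m=np.vstack([m,np.hstack([wr,cr(a,228,264),cr(a,439,230),cr(b,240,442)])])
cv2.imwrite("pics/m1.png",m)
E
```

```text
unit [ 5.97023962e+02 -2.17305162e+01  1.29233531e-01] [-1.9 -2.8 -0.1  2.5  1.8 -0.7  1.6 -0.6 -1.   2.2]
head ctr top px [[147.89131156 103.79205494]]
scene [[400.0, -208.0], [383.0, 247.0], [452.0, -339.0], [457.0, 381.0]]
side [[401.0, -208.0], [383.0, 244.0], [451.0, -340.0], [455.0, 381.0]]
```

View pics/m1.png

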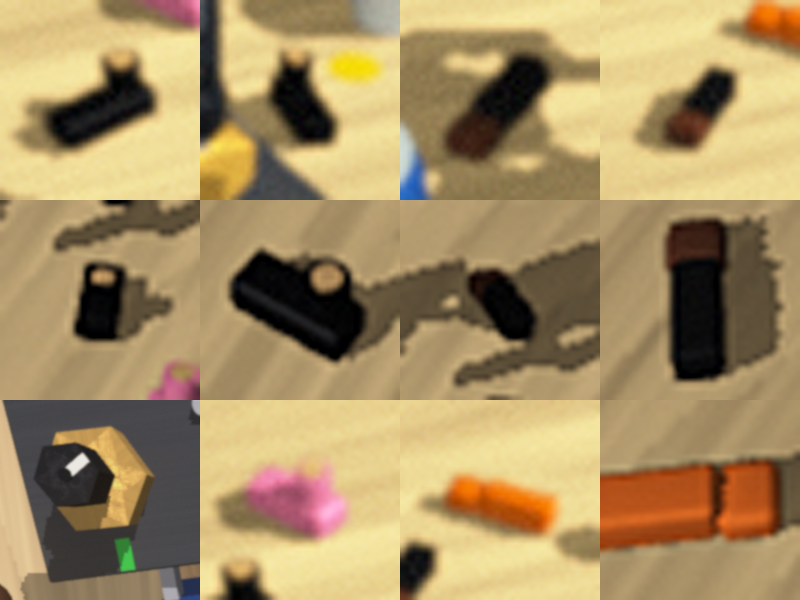

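All four limbs are confirmed: two black boots and two black-and-brown forearms, with the two cameras agreeing to about 3 mm. The pink boot and orange forearm are excluded. The unit is at about (597,-22), yaw 0.129. Next I hook behind the lip.

Request:
{"op": "servo_tool", "data": {
  "deltas": [
    {"linear":[-0.135,-0.036,0],"angular":[0,0,-0.0206],"jaw":0},
    {"linear":[-0.135,-0.036,0],"angular":[0,0,-0.0206],"jaw":0},
    {"linear":[-0.135,-0.036,0],"angular":[0,0,-0.0206],"jaw":0},
    {"linear":[-0.135,-0.036,0],"angular":[0,0,-0.0206],"jaw":0},
    {"linear":[-0.135,-0.036,0],"angular":[0,0,-0.0206],"jaw":0}
  ],
  "force": 60
}}

```text
time_s: 0.57
position: [632.0, -66.9, 221.7]
eef_rot: [-0.0, 0.66, 0.751, 0.0]
contact_force: [0.4, 0.3, 0.1]
opening: 25.6
grasp_force: 0.0
```

Request:
{"op": "servo_tool", "data": {
  "deltas": [
    {"linear":[0,0,0],"angular":[0,0,0],"jaw":0},
    {"linear":[0,0,0],"angular":[0,0,0],"jaw":0},
    {"linear":[0,0,0.03],"angular":[0,0,0],"jaw":0},
    {"linear":[0,0,0.06],"angular":[0,0,0],"jaw":0},
    {"linear":[0,0,0.06],"angular":[0,0,0],"jaw":0}
  ]
}}

```text
time_s: 0.98
position: [630.2, -66.0, 188.8]
eef_rot: [-0.002, 0.659, 0.752, -0.002]
contact_force: [0.4, -0.7, -1.0]
opening: 0.3
grasp_force: 0.0
```

```bash
python3 - <<'E'
from h import *
s=r.observe(); print(s["time_s"],s["position"],s["opening"],s["contact_force"])
im,c=snap("wrist","w1.png"); 
im2,c2=snap("side","s1.png"); cr=cv2.resize(im2[120:290,190:360],(480,480),interpolation=cv2.INTER_CUBIC)
cv2.imwrite("pics/m2.png",np.hstack([im[:,160:480],cr]))
E
```

```text
0.9833 [630.16289482 -65.96205642 188.80935657] 0.31702298541578255 [ 0.40300456 -0.73191363 -1.02621809]
```

View pics/m2.png

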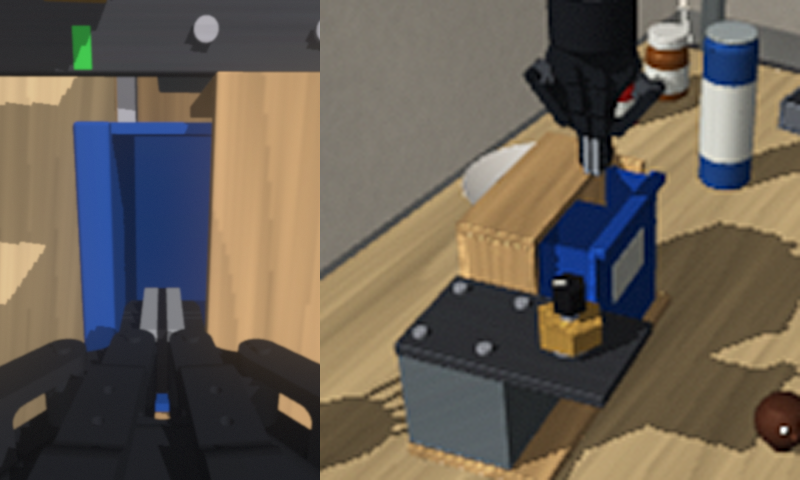

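The fingers sit between the lip (crop x≈100) and the roof edge (x≈215). I'll descend and pull.

Request:
{"op": "servo_tool", "data": {
  "deltas": [
    {"linear":[0,0,0.03],"angular":[0,0,0],"jaw":0},
    {"linear":[0,0,0.056],"angular":[0,0,0],"jaw":0},
    {"linear":[0,0,0.056],"angular":[0,0,0],"jaw":0},
    {"linear":[0,0,0.056],"angular":[0,0,0],"jaw":0}
  ]
}}

```text
time_s: 1.42
position: [632.2, -67.1, 164.4]
eef_rot: [0.0, 0.66, 0.752, 0.0]
contact_force: [0.5, 0.9, -0.1]
opening: -0.2
grasp_force: 0.0
```

Request:
{"op": "servo_tool", "data": {
  "deltas": [
    {"linear":[0,-0.014,0],"angular":[0,0,0],"jaw":0},
    {"linear":[0,-0.034,0.001],"angular":[0,0,0],"jaw":0},
    {"linear":[0,-0.056,0.003],"angular":[0,0,0],"jaw":0},
    {"linear":[0,-0.078,0.006],"angular":[0,0,0],"jaw":0},
    {"linear":[0,-0.1,0.01],"angular":[0,0,0],"jaw":0}
  ]
}}

```text
time_s: 1.83
position: [581.6, -74.3, 160.0]
eef_rot: [0.001, 0.66, 0.751, 0.0]
contact_force: [-0.0, -0.0, 0.5]
opening: -0.2
grasp_force: 0.0
```

Request:
{"op": "servo_tool", "data": {
  "deltas": [
    {"linear":[0,-0.02,0.006],"angular":[0,0,0],"jaw":0},
    {"linear":[0,-0.04,0.014],"angular":[0,0,0],"jaw":0},
    {"linear":[0,-0.06,0.024],"angular":[0,0,0],"jaw":0},
    {"linear":[0,-0.076,0.034],"angular":[0,0,0],"jaw":0},
    {"linear":[0,-0.076,0.034],"angular":[0,0,0],"jaw":0}
  ]
}}

```text
time_s: 2.25
position: [542.1, -79.5, 141.6]
eef_rot: [-0.001, 0.66, 0.751, -0.001]
contact_force: [-0.9, -0.1, -0.5]
opening: -0.1
grasp_force: 0.0
```

```bash
python3 - <<'E'
from h import *
s=r.observe(); print(s["time_s"],s["position"],s["opening"],s["contact_force"])
im2,c2=snap("side","s2.png"); im3,_=snap("wrist","w2.png"); cr=cv2.resize(im2[120:290,210:380],(480,480),interpolation=cv2.INTER_CUBIC)
cv2.imwrite("pics/m3.png",np.hstack([im3[:,160:480],cr]))
E
```

```text
2.25 [542.09208613 -79.46918175 141.5907036 ] -0.13730662001531835 [-0.89463935 -0.10569739 -0.53061472]
```

View pics/m3.png

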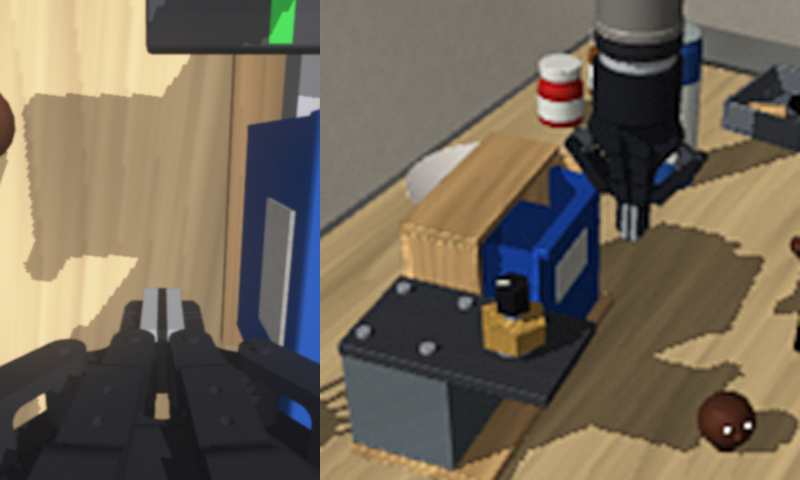

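The bin is still shut because the fingers rode over the lip. I'll go deeper with the jaw line turned along the lip, so the knuckles clear the roof.

Request:
{"op": "servo_tool", "data": {
  "deltas": [
    {"linear":[0,0,-0.07],"angular":[0,0,0],"jaw":0},
    {"linear":[0,0,-0.13],"angular":[0,0,0],"jaw":0},
    {"linear":[0,0.06,-0.13],"angular":[0,0,0],"jaw":0},
    {"linear":[0,0.12,-0.13],"angular":[0,0,0],"jaw":0},
    {"linear":[0,0.18,-0.13],"angular":[0,0,0],"jaw":0}
  ]
}}

```text
time_s: 2.77
position: [636.4, -67.0, 208.9]
eef_rot: [0.001, 0.66, 0.751, 0.001]
contact_force: [1.0, 0.6, -0.4]
opening: 0.0
grasp_force: 0.0
```

Request:
{"op": "servo_tool", "data": {
  "deltas": [
    {"linear":[0,0,0],"angular":[0,0,0.019],"jaw":0},
    {"linear":[0,0,0],"angular":[0,0,0.038],"jaw":0},
    {"linear":[0,0,0],"angular":[0,0,0.057],"jaw":0},
    {"linear":[0,0,0],"angular":[0,0,0.076],"jaw":0},
    {"linear":[0,0,0],"angular":[0,0,0.095],"jaw":0}
  ]
}}

```text
time_s: 3.18
position: [635.0, -66.9, 207.3]
eef_rot: [0.0, 0.853, 0.522, 0.001]
contact_force: [0.5, 0.2, 0.5]
opening: 0.3
grasp_force: 0.0
```

Request:
{"op": "servo_tool", "data": {
  "deltas": [
    {"linear":[0,0,0],"angular":[0,0,0.019],"jaw":0},
    {"linear":[0,0,0],"angular":[0,0,0.038],"jaw":0},
    {"linear":[0,0,0],"angular":[0,0,0.057],"jaw":0},
    {"linear":[0,0,0],"angular":[0,0,0.076],"jaw":0},
    {"linear":[0,0,0],"angular":[0,0,0.095],"jaw":0}
  ]
}}

```text
time_s: 3.6
position: [635.0, -66.8, 207.4]
eef_rot: [0.0, 0.969, 0.248, 0.001]
contact_force: [0.2, 0.2, 0.6]
opening: 0.1
grasp_force: 0.0
```

Request:
{"op": "servo_tool", "data": {
  "deltas": [
    {"linear":[0,0,0],"angular":[0,0,0.019],"jaw":0},
    {"linear":[0,0,0],"angular":[0,0,0.038],"jaw":0},
    {"linear":[0,0,0],"angular":[0,0,0.06],"jaw":0},
    {"linear":[0,0,0],"angular":[0,0,0.06],"jaw":0},
    {"linear":[0,0,0],"angular":[0,0,0.06],"jaw":0}
  ]
}}

```text
time_s: 4.02
position: [634.7, -66.8, 207.2]
eef_rot: [0.0, 0.998, 0.066, 0.0]
contact_force: [-0.2, 0.1, -0.6]
opening: 0.1
grasp_force: 0.0
```

```bash
cat >> h.py <<'E'
UX,UY,UYAW=597.,-21.7,0.129
def U2W(p): c,s=np.cos(UYAW),np.sin(UYAW); return np.array([UX+c*p[0]-s*p[1],UY+s*p[0]+c*p[1],p[2]])
def ang(s): # world heading of tool y and x (deg)
    M=quat(s["eef_rot"]).as_matrix(); return np.degrees(np.arctan2(M[1,1],M[0,1])),np.degrees(np.arctan2(M[1,0],M[0,0]))
def todelta(s,target,yheading=None):
    """fractions along tool axes to reach world target (mm); turn fraction about z to bring tool y to heading (deg, mod 180)"""
    M=quat(s["eef_rot"]).as_matrix(); d=M.T@(np.array(target)-s["position"])/500
    out=[np.round(d,4).tolist()]
    if yheading is not None:
        a=-(yheading-ang(s)[0]); a=(a+90)%180-90; out.append(round(a/360,4))
    out.append(("j7",round(float(s["joint_positions"][6]),3)))
    return out
E
python3 - <<'E'
from h import *
s=r.observe(); print(s["time_s"],s["position"],ang(s),r.tips_ahead); print(todelta(s,U2W([28,-50,138])))
E
```

```text
4.0167 [634.67638405 -66.80339393 207.22755328] (np.float64(-82.4010638976426), np.float64(7.598954163447663)) 11.0
[[-0.0072, 0.0008, 0.1384], ('j7', -1.282)]
```

Request:
{"op": "servo_tool", "data": {
  "deltas": [
    {"linear":[-0.007,0.001,0.05],"angular":[0,0,0],"jaw":0},
    {"linear":[-0.007,0.001,0.1],"angular":[0,0,0],"jaw":0},
    {"linear":[-0.007,0.001,0.138],"angular":[0,0,0],"jaw":0},
    {"linear":[-0.007,0.001,0.138],"angular":[0,0,0],"jaw":0},
    {"linear":[-0.007,0.001,0.138],"angular":[0,0,0],"jaw":0}
  ]
}}

```text
time_s: 4.43
position: [630.3, -68.0, 137.4]
eef_rot: [-0.0, 0.998, 0.066, -0.001]
contact_force: [0.5, 0.5, 0.5]
opening: 0.3
grasp_force: 0.0
```

Request:
{"op": "servo_tool", "data": {
  "deltas": [
    {"linear":[-0.02,0,0],"angular":[0,0,0],"jaw":0},
    {"linear":[-0.035,0,0],"angular":[0,0,0],"jaw":0},
    {"linear":[-0.05,0,0.001],"angular":[0,0,0],"jaw":0},
    {"linear":[-0.065,0,0.003],"angular":[0,0,0],"jaw":0},
    {"linear":[-0.08,0,0.006],"angular":[0,0,0],"jaw":0}
  ]
}}

```text
time_s: 4.85
position: [592.2, -73.4, 137.2]
eef_rot: [0.0, 0.998, 0.065, 0.003]
contact_force: [2.1, 1.3, 2.7]
opening: 0.1
grasp_force: 1.3
```

Request:
{"op": "servo_tool", "data": {
  "deltas": [
    {"linear":[-0.018,0,0.005],"angular":[0,0,0],"jaw":0},
    {"linear":[-0.036,0,0.011],"angular":[0,0,0],"jaw":0},
    {"linear":[-0.054,0,0.018],"angular":[0,0,0],"jaw":0},
    {"linear":[-0.072,0,0.026],"angular":[0,0,0],"jaw":0},
    {"linear":[-0.074,0,0.028],"angular":[0,0,0],"jaw":0}
  ]
}}

```text
time_s: 5.27
position: [550.8, -78.7, 119.7]
eef_rot: [-0.0, 0.998, 0.064, -0.002]
contact_force: [-0.4, -0.3, 1.6]
opening: 0.1
grasp_force: 0.6
```

```bash
python3 - <<'E'
from h import *
s=r.observe(); print(s["time_s"],s["position"],s["opening"],s["contact_force"])
im2,c2=snap("side","s3.png"); im3,_=snap("wrist","w3.png"); cr=cv2.resize(im2[120:290,210:380],(480,480),interpolation=cv2.INTER_CUBIC)
cv2.imwrite("pics/m4.png",np.hstack([im3[:,160:480],cr]))
E
```

```text
5.2667 [550.81487202 -78.72158209 119.67421708] 0.10136488658753515 [-0.38786914 -0.31640628  1.60220093]
```

View pics/m4.png

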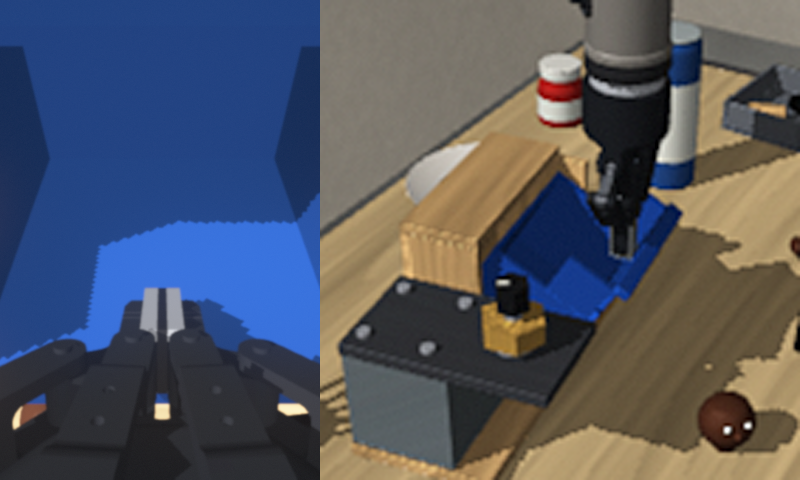

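The bin is open at about 0.6 rad. Now to boot_a.

Request:
{"op": "servo_tool", "data": {
  "deltas": [
    {"linear":[0,0,-0.08],"angular":[0,0,0],"jaw":0},
    {"linear":[0,0,-0.16],"angular":[0,0,0],"jaw":0},
    {"linear":[0,0,-0.24],"angular":[0,0,0],"jaw":0},
    {"linear":[0,0,-0.24],"angular":[0,0,0],"jaw":0}
  ]
}}

```text
time_s: 5.7
position: [558.9, -79.0, 248.7]
eef_rot: [0.001, 0.998, 0.065, 0.007]
contact_force: [1.1, 0.3, 1.2]
opening: -0.0
grasp_force: 0.0
```

Request:
{"op": "servo_tool", "data": {
  "deltas": [
    {"linear":[-0.07,0.043,0],"angular":[0,0,0],"jaw":60},
    {"linear":[-0.14,0.086,0],"angular":[0,0,0],"jaw":60},
    {"linear":[-0.21,0.13,0],"angular":[0,0,0],"jaw":60},
    {"linear":[-0.27,0.173,0],"angular":[0,0,0],"jaw":60},
    {"linear":[-0.333,0.216,0],"angular":[0,0,0],"jaw":60}
  ]
}}

```text
time_s: 6.12
position: [401.2, -207.4, 240.2]
eef_rot: [-0.0, 0.998, 0.065, -0.001]
contact_force: [-0.6, -0.9, 0.4]
opening: 59.6
grasp_force: 0.0
```

Request:
{"op": "servo_tool", "data": {
  "deltas": [
    {"linear":[0,0,0],"angular":[0,0,0],"jaw":60},
    {"linear":[0,0,0],"angular":[0,0,0],"jaw":60},
    {"linear":[0,0,0],"angular":[0,0,0],"jaw":60}
  ]
}}

```text
time_s: 6.37
position: [403.3, -206.2, 240.6]
eef_rot: [-0.0, 0.998, 0.065, -0.0]
contact_force: [1.3, -0.1, 0.5]
opening: 59.9
grasp_force: 0.0
```

```bash
cat >> h.py <<'E'
def limb(fn,guess,ztop,rad=60,yh=None,thr=45):
    im,c=snap("wrist",fn); s=r.observe(); u,v=proj(c,[[*guess,ztop]])[0]
    m=(im.max(2)<thr).astype(np.uint8); m[300:]=0
    m=cv2.morphologyEx(m,cv2.MORPH_OPEN,np.ones((3,3))); n,l,st,ce=cv2.connectedComponentsWithStats(m)
    k=min((i for i in range(1,n) if st[i,4]>60),key=lambda i:np.hypot(*(ce[i]-[u,v])))
    ys,xs=np.nonzero(l==k); W=unproj(c,np.c_[xs,ys],ztop)[:,:2].astype(np.float32)
    (cx,cy),(w,h),a=cv2.minAreaRect(W); 
    if w<h: a+=90; w,h=h,w
    print("exp px",round(u),round(v),"comp",ce[k].round(),st[k,4],"ctr",round(cx,1),round(cy,1),"size",round(w,1),round(h,1),"long heading",round(a%180,1),"z",s["position"].round(1))
    x0,y0=int(max(0,u-75)),int(max(0,v-75)); cr=im[y0:y0+150,x0:x0+150]; cv2.imwrite("pics/c_"+fn,cv2.resize(cr,None,fx=3,fy=3)); print("crop origin",x0,y0,"x3")
    return s,c,(cx,cy),a%180
E
python3 - <<'E'
from h import *
s,c,p,a=limb("ba.png",(401,-208),18)
print(todelta(s,[*p,13],a+90))
E
```

```text
exp px 324 212 comp [145. 172.] 159 ctr 416.7 -34.8 size 31.2 8.1 long heading 12.1 z [ 403.8 -205.8  240.6]
crop origin 248 136 x3
[[0.0703, -0.3354, 0.4553], np.float64(-0.0128), ('j7', -1.049)]
```

View pics/c_ba.png

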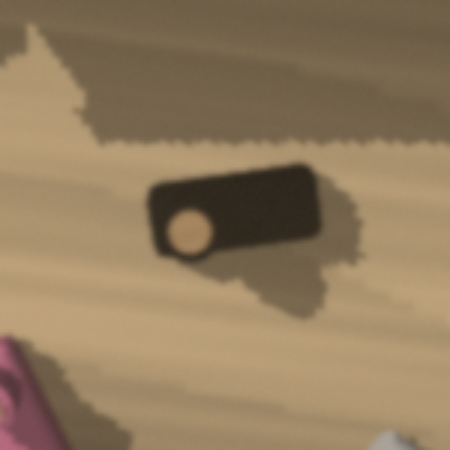

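The boot is clear in the crop, with its sole centred at pixel (327,206) and its ankle at the left end. My black threshold was too low, so I'm raising it.

```bash
sed -i 's/thr=45/thr=68/' h.py; python3 - <<'E'
from h import *
s,c,p,a=limb("ba2.png",(401,-208),18)
print(todelta(s,[*p,13],a+90), ang(s))
E
```

```text
exp px 324 212 comp [329. 205.] 1065 ctr 407.0 -209.6 size 53.3 23.3 long heading 105.1 z [ 404.  -205.6  240.6]
crop origin 248 137 x3
[[0.005, 0.0089, 0.4552], np.float64(0.229), ('j7', -1.049)] (np.float64(-82.44003132904552), np.float64(7.559972131021474))
```

Request:
{"op": "servo_tool", "data": {
  "deltas": [
    {"linear":[0.005,0.009,0.02],"angular":[0,0,-0.019],"jaw":60},
    {"linear":[0.005,0.009,0.04],"angular":[0,0,-0.038],"jaw":60},
    {"linear":[0.005,0.009,0.06],"angular":[0,0,-0.057],"jaw":60},
    {"linear":[0.005,0.009,0.08],"angular":[0,0,-0.076],"jaw":60},
    {"linear":[0.005,0.009,0.1],"angular":[0,0,-0.095],"jaw":60}
  ]
}}

```text
time_s: 6.88
position: [407.2, -209.7, 190.1]
eef_rot: [-0.0, 0.933, 0.359, -0.0]
contact_force: [-0.2, -0.3, 0.4]
opening: 59.9
grasp_force: 0.0
```

Request:
{"op": "servo_tool", "data": {
  "deltas": [
    {"linear":[0,0,0.02],"angular":[0,0,-0.019],"jaw":60},
    {"linear":[0,0,0.04],"angular":[0,0,-0.038],"jaw":60},
    {"linear":[0,0,0.06],"angular":[0,0,-0.057],"jaw":60},
    {"linear":[0,0,0.08],"angular":[0,0,-0.076],"jaw":60},
    {"linear":[0,0,0.1],"angular":[0,0,-0.095],"jaw":60}
  ]
}}

```text
time_s: 7.3
position: [407.2, -209.7, 140.0]
eef_rot: [-0.0, 0.786, 0.618, -0.0]
contact_force: [-0.0, 0.1, 0.5]
opening: 59.9
grasp_force: 0.0
```

Request:
{"op": "servo_tool", "data": {
  "deltas": [
    {"linear":[0,0,0.02],"angular":[0,0,-0.019],"jaw":60},
    {"linear":[0,0,0.04],"angular":[0,0,-0.038],"jaw":60},
    {"linear":[0,0,0.06],"angular":[0,0,-0.057],"jaw":60},
    {"linear":[0,0,0.08],"angular":[0,0,-0.076],"jaw":60},
    {"linear":[0,0,0.1],"angular":[0,0,-0.081],"jaw":60}
  ]
}}

```text
time_s: 7.72
position: [407.2, -209.7, 90.0]
eef_rot: [-0.0, 0.606, 0.795, -0.0]
contact_force: [0.2, -0.2, -0.3]
opening: 60.1
grasp_force: 0.0
```

```bash
python3 - <<'E'
from h import *
s,c,p,a=limb("ba3.png",(407,-209.6),18)
print(todelta(s,[*p,13],a+90), ang(s))
E
```

```text
exp px 320 251 comp [318. 249.] 2726 ctr 405.1 -208.1 size 54.7 22.4 long heading 105.2 z [ 405.8 -209.1   88.4]
crop origin 245 176 x3
[[0.0019, -0.0003, 0.1507], np.float64(0.0004), ('j7', 0.752)] (np.float64(15.314437248984328), np.float64(105.3140116365578))
```

View pics/ba3.png

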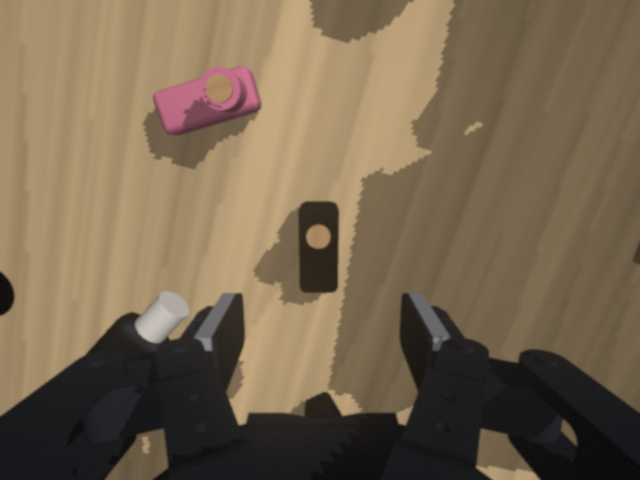

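The boot is centred between the jaws at (318,249). Grasp and lift.

Request:
{"op": "servo_tool", "data": {
  "deltas": [
    {"linear":[0.002,0,0.06],"angular":[0,0,0],"jaw":60},
    {"linear":[0.002,0,0.12],"angular":[0,0,0],"jaw":60},
    {"linear":[0.002,0,0.15],"angular":[0,0,0],"jaw":60},
    {"linear":[0.002,0,0.15],"angular":[0,0,0],"jaw":10},
    {"linear":[0.002,0,0.15],"angular":[0,0,0],"jaw":10}
  ],
  "force": 50
}}

```text
time_s: 8.18
position: [406.1, -209.2, 15.4]
eef_rot: [-0.001, 0.609, 0.794, -0.0]
contact_force: [0.5, -0.5, -0.3]
opening: 36.8
grasp_force: 0.0
```

Request:
{"op": "servo_tool", "data": {
  "deltas": [
    {"linear":[0,0,0],"angular":[0,0,0],"jaw":10},
    {"linear":[0,0,0],"angular":[0,0,0],"jaw":10},
    {"linear":[0,0,0],"angular":[0,0,0],"jaw":10},
    {"linear":[0,0,0],"angular":[0,0,0],"jaw":10},
    {"linear":[0,0,0],"angular":[0,0,0],"jaw":10}
  ]
}}

```text
time_s: 8.6
position: [407.1, -210.1, 17.0]
eef_rot: [0.001, 0.609, 0.793, 0.001]
contact_force: [0.5, 1.1, 5.4]
opening: 12.3
grasp_force: 42.0
```

Request:
{"op": "servo_tool", "data": {
  "deltas": [
    {"linear":[0,0,-0.05],"angular":[0,0,0],"jaw":10},
    {"linear":[0,0,-0.12],"angular":[0,0,0],"jaw":10},
    {"linear":[0,0,-0.2],"angular":[0,0,0],"jaw":10},
    {"linear":[0,0,-0.28],"angular":[0,0,0],"jaw":10},
    {"linear":[0,0,-0.36],"angular":[0,0,0],"jaw":10}
  ]
}}

```text
time_s: 9.02
position: [405.0, -209.9, 197.7]
eef_rot: [-0.0, 0.609, 0.793, -0.0]
contact_force: [0.9, 0.1, 0.5]
opening: 12.6
grasp_force: 41.9
```

```bash
python3 - <<'E'
from h import *
s=r.observe(); print(s["time_s"],s["position"],s["opening"],s["grasp_force"])
print(todelta(s,U2W([-32,-84,210]),np.degrees(UYAW)))
print(todelta(s,U2W([-32,-84,130]),np.degrees(UYAW)))
E
```

```text
9.0167 [ 404.98383796 -209.91431446  197.74701205] 12.574413952967138 41.93605899810791
[[0.1065, 0.3826, -0.0246], np.float64(0.021), ('j7', 0.677)]
[[0.1065, 0.3826, 0.1354], np.float64(0.021), ('j7', 0.677)]
```

Request:
{"op": "servo_tool", "data": {
  "deltas": [
    {"linear":[0.022,0.077,-0.025],"angular":[0,0,0.005],"jaw":10},
    {"linear":[0.043,0.154,-0.025],"angular":[0,0,0.01],"jaw":10},
    {"linear":[0.065,0.23,-0.025],"angular":[0,0,0.021],"jaw":10},
    {"linear":[0.086,0.308,-0.025],"angular":[0,0,0.021],"jaw":10},
    {"linear":[0.106,0.388,-0.025],"angular":[0,0,0.021],"jaw":10}
  ]
}}

```text
time_s: 9.43
position: [580.6, -107.5, 208.6]
eef_rot: [0.0, 0.66, 0.751, 0.0]
contact_force: [0.8, -0.8, 0.4]
opening: 12.3
grasp_force: 41.9
```

Request:
{"op": "servo_tool", "data": {
  "deltas": [
    {"linear":[0,0,0],"angular":[0,0,0],"jaw":10},
    {"linear":[0,0,0.06],"angular":[0,0,0],"jaw":10},
    {"linear":[0,0,0.1],"angular":[0,0,0],"jaw":10},
    {"linear":[0,0,0.14],"angular":[0,0,0],"jaw":10},
    {"linear":[0,0,0.14],"angular":[0,0,0],"jaw":10}
  ]
}}

```text
time_s: 9.85
position: [575.8, -108.1, 134.1]
eef_rot: [-0.004, 0.66, 0.751, -0.003]
contact_force: [-1.0, -0.6, -1.0]
opening: 12.7
grasp_force: 42.0
```

```bash
python3 - <<'E'
from h import *
s=r.observe(); print(s["time_s"],s["position"],s["opening"],s["grasp_force"],todelta(s,U2W([-28,-84,140]),np.degrees(UYAW)))
im3,_=snap("wrist","w5.png"); im2,_=snap("side","s5.png"); cr=cv2.resize(im2[130:280,220:370],(480,480),interpolation=cv2.INTER_CUBIC)
cv2.imwrite("pics/m5.png",np.hstack([im3[:,160:480],cr]))
E
```

```text
9.85 [ 575.81327899 -108.06127787  134.09975587] 12.749667111008273 41.96310818195343 [[-0.0021, 0.0081, -0.0119], np.float64(0.0001), ('j7', 0.343)]
```

View pics/m5.png

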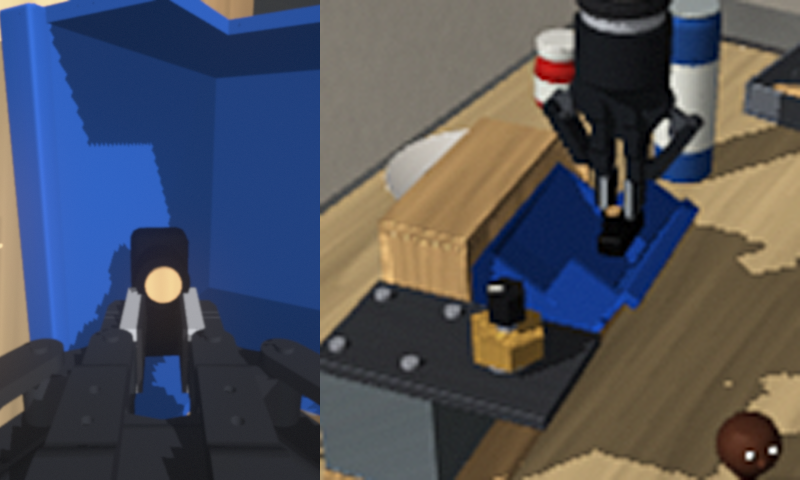

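The boot is held well over the bin. Release it and go to the near-right forearm.

Request:
{"op": "servo_tool", "data": {
  "deltas": [
    {"linear":[0,0.008,-0.012],"angular":[0,0,0],"jaw":10},
    {"linear":[0,0.008,-0.012],"angular":[0,0,0],"jaw":40},
    {"linear":[0,0.008,-0.012],"angular":[0,0,0],"jaw":40},
    {"linear":[0,0.008,-0.012],"angular":[0,0,0],"jaw":40},
    {"linear":[0,0.008,-0.012],"angular":[0,0,0],"jaw":40}
  ]
}}

```text
time_s: 10.37
position: [583.9, -108.1, 145.2]
eef_rot: [0.0, 0.66, 0.751, 0.0]
contact_force: [-0.0, 0.1, 0.7]
opening: 40.0
grasp_force: 0.0
```

Request:
{"op": "servo_tool", "data": {
  "deltas": [
    {"linear":[0,0,0],"angular":[0,0,0],"jaw":40},
    {"linear":[0,0,-0.06],"angular":[0,0,0],"jaw":40},
    {"linear":[0,0,-0.12],"angular":[0,0,0],"jaw":40},
    {"linear":[0,0,-0.2],"angular":[0,0,0],"jaw":40},
    {"linear":[0,0,-0.2],"angular":[0,0,0],"jaw":55}
  ]
}}

```text
time_s: 10.78
position: [588.0, -109.1, 252.6]
eef_rot: [0.006, 0.66, 0.751, 0.004]
contact_force: [0.7, -0.3, 1.2]
opening: 50.4
grasp_force: 0.0
```

Request:
{"op": "servo_tool", "data": {
  "deltas": [
    {"linear":[-0.06,-0.044,0],"angular":[0,0,0],"jaw":60},
    {"linear":[-0.12,-0.088,0],"angular":[0,0,0],"jaw":60},
    {"linear":[-0.18,-0.132,0],"angular":[0,0,0],"jaw":60},
    {"linear":[-0.24,-0.176,0],"angular":[0,0,0],"jaw":60},
    {"linear":[-0.3,-0.22,0],"angular":[0,0,0],"jaw":60}
  ]
}}

```text
time_s: 11.2
position: [492.8, -272.3, 244.5]
eef_rot: [0.0, 0.66, 0.751, 0.0]
contact_force: [1.1, -0.3, -0.2]
opening: 59.8
grasp_force: 0.0
```

Request:
{"op": "servo_tool", "data": {
  "deltas": [
    {"linear":[-0.06,-0.044,0],"angular":[0,0,0],"jaw":60},
    {"linear":[-0.128,-0.09,0],"angular":[0,0,0],"jaw":60},
    {"linear":[-0.128,-0.09,0],"angular":[0,0,0],"jaw":60},
    {"linear":[-0.128,-0.09,0],"angular":[0,0,0],"jaw":60}
  ]
}}

```text
time_s: 11.53
position: [455.2, -343.4, 244.6]
eef_rot: [0.0, 0.662, 0.749, -0.0]
contact_force: [0.1, 0.6, 0.3]
opening: 59.7
grasp_force: 0.0
```

```bash
python3 - <<'E'
from h import *
s,c,p,a=limb("fc.png",(451,-340),20)
print(todelta(s,[*p,12],a+90), ang(s))
E
```

```text
exp px 317 204 comp [315. 196.] 833 ctr 447.9 -332.7 size 43.2 18.7 long heading 133.0 z [ 456.9 -341.   244.4]
crop origin 241 128 x3
[[0.0185, -0.016, 0.4647], np.float64(-0.0993), ('j7', 0.796)] (np.float64(7.272840235046968), np.float64(97.27284607080806))
```

The sleeve measures 43×19, which fits the forearm, with the hand towards -47°. Grasp it near its middle.

Request:
{"op": "servo_tool", "data": {
  "deltas": [
    {"linear":[0.011,-0.01,0.05],"angular":[0,0,-0.019],"jaw":60},
    {"linear":[0.011,-0.01,0.1],"angular":[0,0,-0.038],"jaw":60},
    {"linear":[0.011,-0.01,0.15],"angular":[0,0,-0.057],"jaw":60},
    {"linear":[0.011,-0.01,0.2],"angular":[0,0,-0.076],"jaw":60},
    {"linear":[0.011,-0.01,0.25],"angular":[0,0,-0.095],"jaw":60}
  ]
}}

```text
time_s: 12.0
position: [453.3, -333.2, 118.2]
eef_rot: [0.0, 0.405, 0.914, 0.001]
contact_force: [-0.6, 0.3, -0.4]
opening: 59.8
grasp_force: 0.0
```

Request:
{"op": "servo_tool", "data": {
  "deltas": [
    {"linear":[0,0,0.06],"angular":[0,0,-0.004],"jaw":60},
    {"linear":[0,0,0.06],"angular":[0,0,-0.004],"jaw":60},
    {"linear":[0,0,0.06],"angular":[0,0,-0.004],"jaw":60}
  ]
}}

```text
time_s: 12.25
position: [451.8, -333.3, 88.3]
eef_rot: [-0.002, 0.398, 0.918, 0.001]
contact_force: [-0.3, 0.3, 0.7]
opening: 59.6
grasp_force: 0.0
```

```bash
python3 - <<'E'
from h import *
s,c,p,a=limb("fc2.png",(448,-333),20)
h=np.radians(a) ; d=np.array([np.cos(h),np.sin(h)]); d*=np.sign(d@[4,-7])
print(todelta(s,[*(np.array(p)+6*d),12],a+90), ang(s))
E
```

```text
exp px 316 248 comp [315. 246.] 2357 ctr 450.0 -336.6 size 56.5 19.2 long heading 131.5 z [ 452.9 -334.6   90. ]
crop origin 241 173 x3
[[-0.0109, -0.0073, 0.156], np.float64(0.0044), ('j7', 1.438)] (np.float64(43.11697754786946), np.float64(133.11697291752785))
```

Request:
{"op": "servo_tool", "data": {
  "deltas": [
    {"linear":[-0.002,-0.007,0.06],"angular":[0,0,0.004],"jaw":60},
    {"linear":[-0.002,-0.007,0.12],"angular":[0,0,0.004],"jaw":60},
    {"linear":[-0.002,-0.007,0.156],"angular":[0,0,0.004],"jaw":60},
    {"linear":[-0.002,-0.007,0.156],"angular":[0,0,0.004],"jaw":60},
    {"linear":[-0.002,-0.007,0.156],"angular":[0,0,0.004],"jaw":10}
  ]
}}

```text
time_s: 12.72
position: [451.2, -338.8, 12.8]
eef_rot: [0.001, 0.41, 0.912, -0.0]
contact_force: [-0.2, -0.4, 1.3]
opening: 49.6
grasp_force: 0.0
```

Request:
{"op": "servo_tool", "data": {
  "deltas": [
    {"linear":[0,0,0],"angular":[0,0,0],"jaw":10},
    {"linear":[0,0,0],"angular":[0,0,0],"jaw":10},
    {"linear":[0,0,0],"angular":[0,0,0],"jaw":10},
    {"linear":[0,0,0],"angular":[0,0,0],"jaw":10},
    {"linear":[0,0,0],"angular":[0,0,0],"jaw":10}
  ]
}}

```text
time_s: 13.13
position: [450.5, -338.8, 12.2]
eef_rot: [0.001, 0.41, 0.912, -0.0]
contact_force: [0.2, -0.4, -0.3]
opening: 10.1
grasp_force: 0.0
```

Request:
{"op": "servo_tool", "data": {
  "deltas": [
    {"linear":[0,0,-0.05],"angular":[0,0,0],"jaw":10},
    {"linear":[0,0,-0.12],"angular":[0,0,0],"jaw":10},
    {"linear":[0,0,-0.2],"angular":[0,0,0],"jaw":10},
    {"linear":[0,0,-0.28],"angular":[0,0,0],"jaw":10},
    {"linear":[0,0,-0.36],"angular":[0,0,0],"jaw":10}
  ]
}}

```text
time_s: 13.55
position: [449.5, -338.4, 193.4]
eef_rot: [0.0, 0.41, 0.912, 0.0]
contact_force: [0.6, -0.2, -0.6]
opening: 10.0
grasp_force: 0.0
```

Request:
{"op": "servo_tool", "data": {
  "deltas": [
    {"linear":[0,0,-0.04],"angular":[0,0,0.019],"jaw":10},
    {"linear":[0,0,-0.04],"angular":[0,0,0.038],"jaw":10},
    {"linear":[0,0,-0.04],"angular":[0,0,0.057],"jaw":10},
    {"linear":[0,0,-0.04],"angular":[0,0,0.076],"jaw":10},
    {"linear":[0,0,-0.04],"angular":[0,0,0.095],"jaw":10}
  ]
}}

```text
time_s: 13.97
position: [449.9, -338.5, 211.9]
eef_rot: [0.0, 0.662, 0.749, 0.0]
contact_force: [0.5, -0.3, 0.1]
opening: 10.0
grasp_force: 0.0
```

```bash
python3 - <<'E'
from h import *
s=r.observe(); print(s["time_s"],s["position"],s["opening"],s["grasp_force"])
print(todelta(s,U2W([-28,-84,215]),np.degrees(UYAW)))
print(todelta(s,U2W([-28,-20,215]),np.degrees(UYAW)))
E
```

```text
13.9667 [ 449.85043482 -338.52598606  211.85554289] 9.988761987711712 0.0
[[0.4243, 0.315, -0.0061], np.float64(-0.0009), ('j7', 0.803)]
[[0.5523, 0.3143, -0.0061], np.float64(-0.0009), ('j7', 0.803)]
```

Nothing was gripped. Check where the forearm is now.

```bash
python3 - <<'E'
from h import *
s,c,p,a=limb("fc3.png",(451,-338),20,)
im=cv2.imread("pics/fc3.png"); im2,_=snap("side","s6.png")
print(proj(cam("side"),[[450,-338,10]]))
u,v=proj(cam("side"),[[450,-338,10]])[0].astype(int)
cr=cv2.resize(im2[v-40:v+40,u-40:u+40],(400,400)); cv2.imwrite("pics/m6.png",np.hstack([im[50:450,120:520],cr]))
E
```

```text
exp px 322 214 comp [319. 207.] 964 ctr 447.8 -332.4 size 42.8 18.6 long heading 133.3 z [ 449.8 -338.5  211.7]
crop origin 246 138 x3
[[382.9405427 210.3557729]]
```

View pics/m6.png

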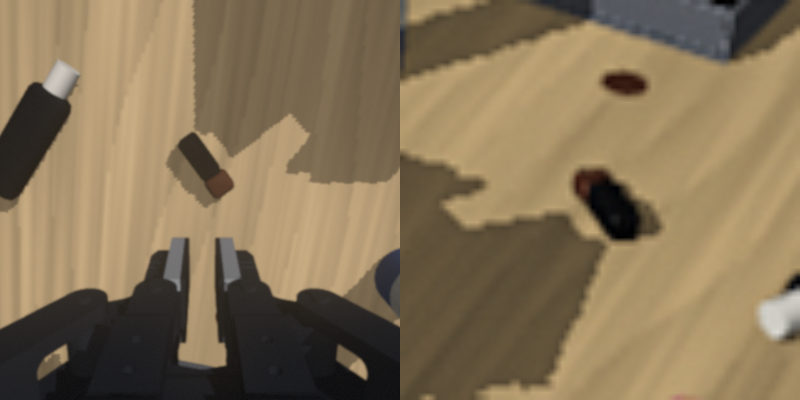

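The forearm is unmoved. The pads closed above it, so the real tips stand about 15 mm behind the reported TCP. That matches both the lip slipping and the peg-only grip on the boot. I'll retry lower.

Request:
{"op": "servo_tool", "data": {
  "deltas": [
    {"linear":[0.001,0.006,0.05],"angular":[0,0,-0.019],"jaw":60},
    {"linear":[0.001,0.006,0.1],"angular":[0,0,-0.038],"jaw":60},
    {"linear":[0.001,0.006,0.15],"angular":[0,0,-0.057],"jaw":60},
    {"linear":[0.001,0.006,0.2],"angular":[0,0,-0.076],"jaw":60},
    {"linear":[0.001,0.006,0.25],"angular":[0,0,-0.095],"jaw":60}
  ]
}}

```text
time_s: 14.48
position: [453.0, -337.6, 85.5]
eef_rot: [0.0, 0.405, 0.914, 0.0]
contact_force: [-0.1, -0.5, 0.2]
opening: 60.0
grasp_force: 0.0
```

Request:
{"op": "servo_tool", "data": {
  "deltas": [
    {"linear":[0,0,0.06],"angular":[0,0,-0.004],"jaw":60},
    {"linear":[0,0,0.1],"angular":[0,0,-0.004],"jaw":60},
    {"linear":[0,0,0.14],"angular":[0,0,-0.004],"jaw":60},
    {"linear":[0,0,0.165],"angular":[0,0,-0.004],"jaw":60},
    {"linear":[0,0,0.175],"angular":[0,0,-0.004],"jaw":60}
  ]
}}

```text
time_s: 14.9
position: [451.7, -336.8, -3.0]
eef_rot: [-0.002, 0.397, 0.918, 0.0]
contact_force: [-0.0, 0.1, -0.3]
opening: 59.7
grasp_force: 0.0
```

Request:
{"op": "servo_tool", "data": {
  "deltas": [
    {"linear":[0,0,0.005],"angular":[0,0,0],"jaw":60},
    {"linear":[0,0,0.01],"angular":[0,0,0],"jaw":60},
    {"linear":[0,0,0.014],"angular":[0,0,0],"jaw":60}
  ]
}}

```text
time_s: 15.15
position: [453.8, -338.3, -7.2]
eef_rot: [0.001, 0.398, 0.917, -0.0]
contact_force: [-0.0, -0.8, 0.3]
opening: 60.0
grasp_force: 0.0
```

Request:
{"op": "servo_tool", "data": {
  "deltas": [
    {"linear":[0,0,0],"angular":[0,0,0],"jaw":10},
    {"linear":[0,0,0],"angular":[0,0,0],"jaw":10},
    {"linear":[0,0,0],"angular":[0,0,0],"jaw":10},
    {"linear":[0,0,0],"angular":[0,0,0],"jaw":10},
    {"linear":[0,0,0],"angular":[0,0,0],"jaw":10}
  ]
}}

```text
time_s: 15.57
position: [453.6, -338.1, -7.3]
eef_rot: [0.001, 0.398, 0.917, -0.0]
contact_force: [-0.4, -0.5, 4.2]
opening: 19.0
grasp_force: 49.6
```

Request:
{"op": "servo_tool", "data": {
  "deltas": [
    {"linear":[0,0,0],"angular":[0,0,0],"jaw":10},
    {"linear":[0,0,0],"angular":[0,0,0],"jaw":10}
  ]
}}

```text
time_s: 15.73
position: [453.5, -338.1, -7.3]
eef_rot: [0.001, 0.398, 0.917, -0.0]
contact_force: [-0.2, 0.0, 5.3]
opening: 18.6
grasp_force: 49.8
```

Gripped, opening 18.6. Carry it to the bin.

Request:
{"op": "servo_tool", "data": {
  "deltas": [
    {"linear":[0,0,-0.05],"angular":[0,0,0],"jaw":10},
    {"linear":[0,0,-0.12],"angular":[0,0,0],"jaw":10},
    {"linear":[0,0,-0.2],"angular":[0,0,0],"jaw":10},
    {"linear":[0,0,-0.28],"angular":[0,0,0],"jaw":10},
    {"linear":[0,0,-0.36],"angular":[0,0,0],"jaw":10}
  ]
}}

```text
time_s: 16.15
position: [452.1, -337.3, 173.3]
eef_rot: [-0.001, 0.398, 0.917, 0.0]
contact_force: [1.4, -0.2, 0.0]
opening: 19.0
grasp_force: 49.2
```

Request:
{"op": "servo_tool", "data": {
  "deltas": [
    {"linear":[0,0,-0.04],"angular":[0,0,0.019],"jaw":10},
    {"linear":[0,0,-0.08],"angular":[0,0,0.038],"jaw":10},
    {"linear":[0,0,-0.08],"angular":[0,0,0.057],"jaw":10},
    {"linear":[0,0,-0.08],"angular":[0,0,0.076],"jaw":10},
    {"linear":[0,0,-0.08],"angular":[0,0,0.095],"jaw":10}
  ]
}}

```text
time_s: 16.57
position: [452.7, -337.5, 212.0]
eef_rot: [0.0, 0.653, 0.758, 0.0]
contact_force: [-0.6, -0.6, -1.3]
opening: 18.9
grasp_force: 49.1
```

Request:
{"op": "servo_tool", "data": {
  "deltas": [
    {"linear":[0.06,0.03,0],"angular":[0,0,0.004],"jaw":10},
    {"linear":[0.12,0.06,0],"angular":[0,0,0.004],"jaw":10},
    {"linear":[0.18,0.1,0],"angular":[0,0,0.004],"jaw":10},
    {"linear":[0.25,0.14,0],"angular":[0,0,0.004],"jaw":10},
    {"linear":[0.32,0.18,0],"angular":[0,0,0.004],"jaw":10}
  ]
}}

```text
time_s: 16.98
position: [517.0, -164.3, 211.6]
eef_rot: [-0.0, 0.66, 0.751, -0.0]
contact_force: [0.5, -1.1, -0.4]
opening: 19.0
grasp_force: 49.1
```

Request:
{"op": "servo_tool", "data": {
  "deltas": [
    {"linear":[0.06,0.03,0],"angular":[0,0,0],"jaw":10},
    {"linear":[0.12,0.06,0],"angular":[0,0,0],"jaw":10},
    {"linear":[0.18,0.1,0],"angular":[0,0,0],"jaw":10},
    {"linear":[0.23,0.13,0],"angular":[0,0,0],"jaw":10},
    {"linear":[0.23,0.13,0],"angular":[0,0,0],"jaw":10}
  ]
}}

```text
time_s: 17.4
position: [568.7, -34.3, 211.2]
eef_rot: [-0.001, 0.656, 0.755, 0.002]
contact_force: [0.8, 1.0, -0.1]
opening: 18.9
grasp_force: 49.2
```

```bash
python3 - <<'E'
from h import *
s=r.observe(); print(s["time_s"],s["position"],s["opening"],s["grasp_force"])
print(todelta(s,U2W([-28,-20,125]),np.degrees(UYAW)))
E
```

```text
17.4 [568.71564838 -34.34497783 211.20838256] 18.86236756004275 49.15002107620239
[[-0.023, 0.0029, 0.1723], np.float64(0.0018), ('j7', 0.188)]
```

Request:
{"op": "servo_tool", "data": {
  "deltas": [
    {"linear":[-0.023,0.003,0.05],"angular":[0,0,0.002],"jaw":10},
    {"linear":[-0.023,0.003,0.1],"angular":[0,0,0.002],"jaw":10},
    {"linear":[-0.023,0.003,0.15],"angular":[0,0,0.002],"jaw":10},
    {"linear":[-0.023,0.003,0.17],"angular":[0,0,0.002],"jaw":10},
    {"linear":[-0.023,0.003,0.17],"angular":[0,0,0.002],"jaw":10}
  ]
}}

```text
time_s: 17.82
position: [567.1, -54.4, 124.0]
eef_rot: [-0.002, 0.665, 0.747, -0.002]
contact_force: [-0.2, 0.8, -0.9]
opening: 18.6
grasp_force: 49.1
```

Request:
{"op": "servo_tool", "data": {
  "deltas": [
    {"linear":[0,0,0],"angular":[0,0,0],"jaw":38},
    {"linear":[0,0,0],"angular":[0,0,0],"jaw":38},
    {"linear":[0,0,0],"angular":[0,0,0],"jaw":38},
    {"linear":[0,0,0],"angular":[0,0,0],"jaw":38}
  ]
}}

```text
time_s: 18.15
position: [570.8, -54.6, 128.4]
eef_rot: [0.001, 0.665, 0.747, 0.001]
contact_force: [0.2, 0.4, 0.6]
opening: 38.5
grasp_force: 0.0
```

Request:
{"op": "servo_tool", "data": {
  "deltas": [
    {"linear":[0,0,-0.06],"angular":[0,0,0],"jaw":38},
    {"linear":[0,0,-0.13],"angular":[0,0,0],"jaw":38},
    {"linear":[0,0,-0.2],"angular":[0,0,0],"jaw":38},
    {"linear":[0,0,-0.22],"angular":[0,0,0],"jaw":38},
    {"linear":[0,0,-0.22],"angular":[0,0,0],"jaw":38}
  ]
}}

```text
time_s: 18.57
position: [572.5, -54.8, 241.8]
eef_rot: [0.003, 0.665, 0.747, 0.003]
contact_force: [0.6, -0.9, 0.3]
opening: 38.4
grasp_force: 0.0
```

Request:
{"op": "servo_tool", "data": {
  "deltas": [
    {"linear":[0.08,-0.012,0],"angular":[0,0,0],"jaw":60},
    {"linear":[0.16,-0.024,0],"angular":[0,0,0],"jaw":60},
    {"linear":[0.24,-0.036,0],"angular":[0,0,0],"jaw":60},
    {"linear":[0.32,-0.048,0],"angular":[0,0,0],"jaw":60},
    {"linear":[0.4,-0.06,0],"angular":[0,0,0],"jaw":60}
  ]
}}

```text
time_s: 18.98
position: [515.0, 142.1, 235.9]
eef_rot: [-0.0, 0.665, 0.747, -0.001]
contact_force: [-0.2, 0.2, -0.9]
opening: 60.0
grasp_force: 0.0
```

Request:
{"op": "servo_tool", "data": {
  "deltas": [
    {"linear":[0.08,-0.01,0],"angular":[0,0,0],"jaw":60},
    {"linear":[0.16,-0.02,0],"angular":[0,0,0],"jaw":60},
    {"linear":[0.24,-0.03,0],"angular":[0,0,0],"jaw":60},
    {"linear":[0.32,-0.04,0],"angular":[0,0,0],"jaw":60},
    {"linear":[0.4,-0.05,0],"angular":[0,0,0],"jaw":60}
  ]
}}

```text
time_s: 19.4
position: [467.0, 337.7, 235.8]
eef_rot: [-0.0, 0.665, 0.747, -0.001]
contact_force: [0.8, -0.0, -0.1]
opening: 59.9
grasp_force: 0.0
```

Request:
{"op": "servo_tool", "data": {
  "deltas": [
    {"linear":[0.076,-0.01,0],"angular":[0,0,0],"jaw":60},
    {"linear":[0.076,-0.01,0],"angular":[0,0,0],"jaw":60},
    {"linear":[0.076,-0.01,0],"angular":[0,0,0],"jaw":60},
    {"linear":[0.076,-0.01,0],"angular":[0,0,0],"jaw":60}
  ]
}}

```text
time_s: 19.73
position: [458.9, 372.4, 235.7]
eef_rot: [0.0, 0.665, 0.747, -0.001]
contact_force: [-0.4, 0.3, -0.5]
opening: 59.9
grasp_force: 0.0
```

```bash
python3 - <<'E'
from h import *
s,c,p,a=limb("fd.png",(456,381),20)
print(todelta(s,[*p,-6],a+90), ang(s),p,a)
E
```

```text
exp px 319 200 comp [319. 193.] 914 ctr 455.9 387.1 size 45.0 19.0 long heading 125.5 z [459.5 371.6 236.1]
crop origin 244 125 x3
[[0.0326, -0.0033, 0.484], np.float64(-0.0804), ('j7', -0.647)] (np.float64(6.586276889496684), np.float64(96.58635878063636)) (455.90228271484375, 387.097412109375) 125.51543426513672
```

Request:
{"op": "servo_tool", "data": {
  "deltas": [
    {"linear":[0.021,0.002,0.05],"angular":[0,0,-0.019],"jaw":60},
    {"linear":[0.021,0.002,0.1],"angular":[0,0,-0.038],"jaw":60},
    {"linear":[0.021,0.002,0.15],"angular":[0,0,-0.057],"jaw":60},
    {"linear":[0.021,0.002,0.2],"angular":[0,0,-0.076],"jaw":60},
    {"linear":[0.021,0.002,0.25],"angular":[0,0,-0.08],"jaw":60}
  ]
}}

```text
time_s: 20.2
position: [460.0, 381.6, 110.8]
eef_rot: [0.0, 0.458, 0.889, -0.0]
contact_force: [0.0, -1.1, -0.4]
opening: 59.9
grasp_force: 0.0
```

Request:
{"op": "servo_tool", "data": {
  "deltas": [
    {"linear":[0,0,0.05],"angular":[0,0,0],"jaw":60},
    {"linear":[0,0,0.05],"angular":[0,0,0],"jaw":60},
    {"linear":[0,0,0.05],"angular":[0,0,0],"jaw":60}
  ]
}}

```text
time_s: 20.45
position: [459.0, 381.5, 86.0]
eef_rot: [-0.0, 0.459, 0.888, -0.002]
contact_force: [0.0, 0.5, -0.0]
opening: 60.0
grasp_force: 0.0
```

```bash
python3 - <<'E'
from h import *
s,c,p,a=limb("fd2.png",(456,387),20)
print(todelta(s,[*p,-6],a+90), todelta(s,[459.4,382.2,-6]),ang(s),p,a)
E
```

```text
exp px 322 244 comp [320. 242.] 2588 ctr 457.9 382.0 size 59.0 20.2 long heading 125.4 z [459.9 383.   87.6]
crop origin 247 168 x3
[[0.0009, -0.0045, 0.1872], np.float64(0.0), ('j7', -0.203)] [[-0.0005, -0.0019, 0.1872], ('j7', -0.203)] (np.float64(35.36956798661181), np.float64(125.36954881576511)) (457.9154052734375, 382.04107666015625) 125.35200119018555
```

Request:
{"op": "servo_tool", "data": {
  "deltas": [
    {"linear":[0,-0.003,0.07],"angular":[0,0,0],"jaw":60},
    {"linear":[0,-0.003,0.14],"angular":[0,0,0],"jaw":60},
    {"linear":[0,-0.003,0.175],"angular":[0,0,0],"jaw":60},
    {"linear":[0,-0.003,0.186],"angular":[0,0,0],"jaw":60},
    {"linear":[0,-0.003,0.186],"angular":[0,0,0],"jaw":60}
  ]
}}

```text
time_s: 20.92
position: [458.2, 383.1, -5.7]
eef_rot: [0.0, 0.458, 0.889, 0.0]
contact_force: [0.7, 0.5, -0.9]
opening: 60.2
grasp_force: 0.0
```

Request:
{"op": "servo_tool", "data": {
  "deltas": [
    {"linear":[0,0,0],"angular":[0,0,0],"jaw":10},
    {"linear":[0,0,0],"angular":[0,0,0],"jaw":10},
    {"linear":[0,0,0],"angular":[0,0,0],"jaw":10},
    {"linear":[0,0,0],"angular":[0,0,0],"jaw":10},
    {"linear":[0,0,0],"angular":[0,0,0],"jaw":10}
  ]
}}

```text
time_s: 21.33
position: [459.1, 384.4, -3.9]
eef_rot: [0.001, 0.458, 0.889, 0.002]
contact_force: [-0.5, -0.7, 5.4]
opening: 18.8
grasp_force: 50.4
```

Request:
{"op": "servo_tool", "data": {
  "deltas": [
    {"linear":[0,0,0],"angular":[0,0,0],"jaw":10},
    {"linear":[0,0,0],"angular":[0,0,0],"jaw":10},
    {"linear":[0,0,-0.06],"angular":[0,0,0],"jaw":10},
    {"linear":[0,0,-0.13],"angular":[0,0,0],"jaw":10},
    {"linear":[0,0,-0.2],"angular":[0,0,0],"jaw":10}
  ]
}}

```text
time_s: 21.75
position: [457.0, 382.6, 94.9]
eef_rot: [-0.0, 0.458, 0.889, -0.001]
contact_force: [0.4, 0.9, 0.2]
opening: 18.6
grasp_force: 49.5
```

Request:
{"op": "servo_tool", "data": {
  "deltas": [
    {"linear":[0,0,-0.07],"angular":[0,0,0.019],"jaw":10},
    {"linear":[0,0,-0.14],"angular":[0,0,0.038],"jaw":10},
    {"linear":[0,0,-0.21],"angular":[0,0,0.057],"jaw":10},
    {"linear":[0,0,-0.25],"angular":[0,0,0.076],"jaw":10},
    {"linear":[0,0,-0.25],"angular":[0,0,0.078],"jaw":10}
  ]
}}

```text
time_s: 22.17
position: [460.1, 385.5, 225.6]
eef_rot: [0.001, 0.661, 0.75, 0.006]
contact_force: [0.6, -0.2, -0.1]
opening: 18.8
grasp_force: 49.5
```

Request:
{"op": "servo_tool", "data": {
  "deltas": [
    {"linear":[-0.08,0.01,0],"angular":[0,0,0],"jaw":10},
    {"linear":[-0.16,0.02,0],"angular":[0,0,0],"jaw":10},
    {"linear":[-0.24,0.03,0],"angular":[0,0,0],"jaw":10},
    {"linear":[-0.32,0.04,0],"angular":[0,0,0],"jaw":10},
    {"linear":[-0.4,0.05,0],"angular":[0,0,0],"jaw":10}
  ]
}}

```text
time_s: 22.58
position: [507.8, 186.0, 218.5]
eef_rot: [-0.0, 0.659, 0.752, -0.0]
contact_force: [0.4, 0.3, -0.0]
opening: 18.9
grasp_force: 49.5
```

Request:
{"op": "servo_tool", "data": {
  "deltas": [
    {"linear":[-0.08,0.01,0],"angular":[0,0,0],"jaw":10},
    {"linear":[-0.16,0.02,0],"angular":[0,0,0],"jaw":10},
    {"linear":[-0.24,0.03,0],"angular":[0,0,0],"jaw":10},
    {"linear":[-0.32,0.04,0],"angular":[0,0,0],"jaw":10},
    {"linear":[-0.4,0.05,0],"angular":[0,0,0],"jaw":10}
  ]
}}

```text
time_s: 23.0
position: [558.4, -8.9, 218.6]
eef_rot: [-0.0, 0.659, 0.752, -0.0]
contact_force: [1.9, 0.0, 0.3]
opening: 18.8
grasp_force: 49.5
```

Request:
{"op": "servo_tool", "data": {
  "deltas": [
    {"linear":[-0.07,0.008,0],"angular":[0,0,0],"jaw":10},
    {"linear":[-0.137,0.015,0],"angular":[0,0,0],"jaw":10},
    {"linear":[-0.137,0.015,0],"angular":[0,0,0],"jaw":10},
    {"linear":[-0.137,0.015,0],"angular":[0,0,0],"jaw":10}
  ]
}}

```text
time_s: 23.33
position: [574.5, -76.9, 218.3]
eef_rot: [-0.0, 0.662, 0.75, -0.001]
contact_force: [-0.9, 1.2, -1.3]
opening: 18.6
grasp_force: 49.5
```

```bash
python3 - <<'E'
from h import *
s=r.observe(); print(s["time_s"],s["position"],s["opening"],s["grasp_force"])
print(todelta(s,U2W([-28,-50,130]),np.degrees(UYAW)))
E
```

```text
23.3333 [574.49970733 -76.93243846 218.322932  ] 18.645912428388886 49.49422359466553
[[0.0039, 0.003, 0.1766], np.float64(-0.0007), ('j7', 0.25)]
```

Request:
{"op": "servo_tool", "data": {
  "deltas": [
    {"linear":[0.004,0.003,0.05],"angular":[0,0,0],"jaw":10},
    {"linear":[0.004,0.003,0.1],"angular":[0,0,0],"jaw":10},
    {"linear":[0.004,0.003,0.15],"angular":[0,0,0],"jaw":10},
    {"linear":[0.004,0.003,0.166],"angular":[0,0,0],"jaw":10},
    {"linear":[0.004,0.003,0.166],"angular":[0,0,0],"jaw":10}
  ]
}}

```text
time_s: 23.75
position: [574.1, -69.9, 133.3]
eef_rot: [-0.002, 0.659, 0.752, -0.002]
contact_force: [0.9, -0.0, -0.7]
opening: 18.6
grasp_force: 49.5
```

Request:
{"op": "servo_tool", "data": {
  "deltas": [
    {"linear":[0,0,0],"angular":[0,0,0],"jaw":38},
    {"linear":[0,0,0],"angular":[0,0,0],"jaw":38},
    {"linear":[0,0,0],"angular":[0,0,0],"jaw":38},
    {"linear":[0,0,0],"angular":[0,0,0],"jaw":38}
  ]
}}

```text
time_s: 24.08
position: [577.4, -71.8, 137.5]
eef_rot: [0.001, 0.66, 0.751, 0.001]
contact_force: [-0.6, 0.1, -0.4]
opening: 38.3
grasp_force: 0.0
```

Request:
{"op": "servo_tool", "data": {
  "deltas": [
    {"linear":[0,0,-0.06],"angular":[0,0,0],"jaw":38},
    {"linear":[0,0,-0.13],"angular":[0,0,0],"jaw":38},
    {"linear":[0,0,-0.2],"angular":[0,0,0],"jaw":38},
    {"linear":[0,0,-0.2],"angular":[0,0,0],"jaw":38},
    {"linear":[0,0,-0.2],"angular":[0,0,0],"jaw":38}
  ]
}}

```text
time_s: 24.5
position: [578.3, -72.1, 239.4]
eef_rot: [0.003, 0.66, 0.751, 0.002]
contact_force: [-0.8, -0.7, -0.3]
opening: 37.9
grasp_force: 0.0
```

Request:
{"op": "servo_tool", "data": {
  "deltas": [
    {"linear":[0.076,-0.033,0],"angular":[0,0,0],"jaw":60},
    {"linear":[0.152,-0.066,0],"angular":[0,0,0],"jaw":60},
    {"linear":[0.228,-0.1,0],"angular":[0,0,0],"jaw":60},
    {"linear":[0.304,-0.132,0],"angular":[0,0,0],"jaw":60},
    {"linear":[0.38,-0.165,0],"angular":[0,0,0],"jaw":60}
  ]
}}

```text
time_s: 24.92
position: [467.9, 107.1, 234.9]
eef_rot: [-0.0, 0.66, 0.751, -0.001]
contact_force: [1.5, 1.4, 0.0]
opening: 59.8
grasp_force: 0.0
```

Request:
{"op": "servo_tool", "data": {
  "deltas": [
    {"linear":[0.076,-0.033,0],"angular":[0,0,0],"jaw":60},
    {"linear":[0.152,-0.066,0],"angular":[0,0,0],"jaw":60},
    {"linear":[0.228,-0.1,0],"angular":[0,0,0],"jaw":60},
    {"linear":[0.304,-0.133,0],"angular":[0,0,0],"jaw":60},
    {"linear":[0.304,-0.133,0],"angular":[0,0,0],"jaw":60}
  ]
}}

```text
time_s: 25.33
position: [378.5, 255.7, 235.2]
eef_rot: [-0.002, 0.655, 0.756, 0.0]
contact_force: [-1.3, -0.1, 0.1]
opening: 60.4
grasp_force: 0.0
```

Request:
{"op": "servo_tool", "data": {
  "deltas": [
    {"linear":[0,0,0],"angular":[0,0,0],"jaw":60},
    {"linear":[0,0,0],"angular":[0,0,0],"jaw":60}
  ]
}}

```text
time_s: 25.5
position: [384.2, 247.3, 235.1]
eef_rot: [0.0, 0.66, 0.751, -0.001]
contact_force: [0.7, -0.1, 1.3]
opening: 60.2
grasp_force: 0.0
```

```bash
python3 - <<'E'
from h import *
s,c,p,a=limb("bb.png",(383,245),18)
print(todelta(s,[*p,-2],a+90), ang(s),p,a)
E
```

```text
exp px 319 211 comp [327. 209.] 1142 ctr 387.3 246.9 size 54.0 23.9 long heading 174.0 z [384.7 246.7 235.2]
crop origin 244 136 x3
[[0.0005, 0.0055, 0.4745], np.float64(-0.213), ('j7', -0.54)] (np.float64(7.312314685793342), np.float64(97.31237704974748)) (387.27862548828125, 246.92459106445312) 173.99095916748047
```

```bash
python3 - <<'E'
from h import *
print(unproj(cam("scene"),[(384,208)],50),unproj(cam("side"),[(324,393)],50))
E
```

```text
[[299.08254423 353.37371162  50.        ]] [[311.43179189 342.76329445  50.        ]]
```

Request:
{"op": "servo_tool", "data": {
  "deltas": [
    {"linear":[0,0.005,0],"angular":[0,0,-0.019],"jaw":42},
    {"linear":[0,0.005,0],"angular":[0,0,-0.038],"jaw":42},
    {"linear":[0,0.005,0],"angular":[0,0,-0.057],"jaw":42},
    {"linear":[0,0.005,0],"angular":[0,0,-0.076],"jaw":42},
    {"linear":[0,0.005,0],"angular":[0,0,-0.095],"jaw":42}
  ]
}}

```text
time_s: 25.97
position: [387.8, 246.5, 235.5]
eef_rot: [-0.0, 0.409, 0.913, -0.0]
contact_force: [0.1, 0.5, 0.8]
opening: 42.2
grasp_force: 0.0
```

Request:
{"op": "servo_tool", "data": {
  "deltas": [
    {"linear":[0,0,0.05],"angular":[0,0,-0.019],"jaw":42},
    {"linear":[0,0,0.1],"angular":[0,0,-0.038],"jaw":42},
    {"linear":[0,0,0.15],"angular":[0,0,-0.057],"jaw":42},
    {"linear":[0,0,0.2],"angular":[0,0,-0.076],"jaw":42},
    {"linear":[0,0,0.25],"angular":[0,0,-0.095],"jaw":42}
  ]
}}

```text
time_s: 26.38
position: [387.9, 246.5, 109.6]
eef_rot: [0.0, 0.122, 0.992, -0.0]
contact_force: [0.6, -0.5, -0.7]
opening: 41.9
grasp_force: 0.0
```

Request:
{"op": "servo_tool", "data": {
  "deltas": [
    {"linear":[0,0,0],"angular":[0,0,-0.019],"jaw":42},
    {"linear":[0,0,0.05],"angular":[0,0,-0.023],"jaw":42},
    {"linear":[0,0,0.05],"angular":[0,0,-0.023],"jaw":42},
    {"linear":[0,0,0.05],"angular":[0,0,-0.023],"jaw":42}
  ]
}}

```text
time_s: 26.72
position: [386.7, 246.3, 85.0]
eef_rot: [-0.001, 0.053, 0.999, -0.001]
contact_force: [-0.0, -0.4, 0.6]
opening: 41.9
grasp_force: 0.0
```

```bash
python3 - <<'E'
from h import *
s,c,p,a=limb("bb2.png",(387,247),18)
print(todelta(s,[*p,-2],a+90), ang(s),p,a)
E
```

```text
exp px 323 253 comp [321. 251.] 2889 ctr 385.6 245.9 size 55.0 22.6 long heading 174.3 z [387.4 247.3  86. ]
crop origin 248 178 x3
[[0.0032, -0.003, 0.176], np.float64(-0.0011), ('j7', 0.764)] (np.float64(83.9155617118059), np.float64(173.915542194179)) (385.6109619140625, 245.85162353515625) 174.30463409423828
```

Request:
{"op": "servo_tool", "data": {
  "deltas": [
    {"linear":[0.003,-0.003,0.07],"angular":[0,0,0],"jaw":42},
    {"linear":[0.003,-0.003,0.14],"angular":[0,0,0],"jaw":42},
    {"linear":[0.003,-0.003,0.176],"angular":[0,0,0],"jaw":42},
    {"linear":[0.003,-0.003,0.176],"angular":[0,0,0],"jaw":42},
    {"linear":[0.003,-0.003,0.176],"angular":[0,0,0],"jaw":10}
  ]
}}

```text
time_s: 27.18
position: [385.8, 247.0, -1.6]
eef_rot: [0.0, 0.052, 0.999, -0.0]
contact_force: [0.2, -0.2, 0.6]
opening: 31.3
grasp_force: 0.0
```

Request:
{"op": "servo_tool", "data": {
  "deltas": [
    {"linear":[0,0,0],"angular":[0,0,0],"jaw":10},
    {"linear":[0,0,0],"angular":[0,0,0],"jaw":10},
    {"linear":[0,0,0],"angular":[0,0,0],"jaw":10},
    {"linear":[0,0,0],"angular":[0,0,0],"jaw":10},
    {"linear":[0,0,0],"angular":[0,0,0],"jaw":10}
  ]
}}

```text
time_s: 27.6
position: [386.7, 248.0, -0.5]
eef_rot: [0.001, 0.052, 0.999, 0.001]
contact_force: [0.4, 0.2, 8.3]
opening: 22.8
grasp_force: 51.8
```

Request:
{"op": "servo_tool", "data": {
  "deltas": [
    {"linear":[0,0,-0.05],"angular":[0,0,0],"jaw":10},
    {"linear":[0,0,-0.12],"angular":[0,0,0],"jaw":10},
    {"linear":[0,0,-0.2],"angular":[0,0,0],"jaw":10},
    {"linear":[0,0,-0.28],"angular":[0,0,0],"jaw":10},
    {"linear":[0,0,-0.36],"angular":[0,0,0],"jaw":10}
  ]
}}

```text
time_s: 28.02
position: [384.9, 246.8, 180.3]
eef_rot: [0.0, 0.051, 0.999, 0.0]
contact_force: [0.4, 0.5, -0.6]
opening: 22.2
grasp_force: 50.9
```

Request:
{"op": "servo_tool", "data": {
  "deltas": [
    {"linear":[0,0,-0.05],"angular":[0,0,0.019],"jaw":10},
    {"linear":[0,0,-0.09],"angular":[0,0,0.038],"jaw":10},
    {"linear":[0,0,-0.09],"angular":[0,0,0.057],"jaw":10},
    {"linear":[0,0,-0.09],"angular":[0,0,0.076],"jaw":10},
    {"linear":[0,0,-0.09],"angular":[0,0,0.095],"jaw":10}
  ]
}}

```text
time_s: 28.43
position: [385.3, 247.2, 224.0]
eef_rot: [0.001, 0.346, 0.938, 0.001]
contact_force: [0.5, -0.4, -0.4]
opening: 22.5
grasp_force: 50.9
```

Request:
{"op": "servo_tool", "data": {
  "deltas": [
    {"linear":[0,0,0],"angular":[0,0,0.019],"jaw":10},
    {"linear":[0,0,0],"angular":[0,0,0.038],"jaw":10},
    {"linear":[0,0,0],"angular":[0,0,0.057],"jaw":10},
    {"linear":[0,0,0],"angular":[0,0,0.076],"jaw":10},
    {"linear":[0,0,0],"angular":[0,0,0.095],"jaw":10}
  ]
}}

```text
time_s: 28.85
position: [385.0, 247.0, 223.3]
eef_rot: [0.0, 0.606, 0.795, 0.0]
contact_force: [0.2, 0.9, -1.1]
opening: 22.3
grasp_force: 50.9
```

Request:
{"op": "servo_tool", "data": {
  "deltas": [
    {"linear":[0,0,0],"angular":[0,0,0.019],"jaw":10},
    {"linear":[0,0,0],"angular":[0,0,0.023],"jaw":10},
    {"linear":[0,0,0],"angular":[0,0,0.023],"jaw":10}
  ]
}}

```text
time_s: 29.1
position: [385.1, 247.0, 223.3]
eef_rot: [0.0, 0.66, 0.751, 0.0]
contact_force: [-0.2, -0.4, -0.3]
opening: 22.4
grasp_force: 50.9
```

```bash
python3 - <<'E'
from h import *
s=r.observe(); print(s["time_s"],s["position"],s["opening"],s["grasp_force"])
print(todelta(s,U2W([-28,-50,222]),np.degrees(UYAW)))
E
```

```text
29.1 [385.07300469 246.9985111  223.25214741] 22.4018838022933 50.87958812713623
[[-0.6875, 0.295, 0.0025], np.float64(0.0), ('j7', -0.54)]
```

Request:
{"op": "servo_tool", "data": {
  "deltas": [
    {"linear":[-0.076,0.033,0],"angular":[0,0,0],"jaw":10},
    {"linear":[-0.152,0.066,0],"angular":[0,0,0],"jaw":10},
    {"linear":[-0.228,0.1,0],"angular":[0,0,0],"jaw":10},
    {"linear":[-0.304,0.132,0],"angular":[0,0,0],"jaw":10},
    {"linear":[-0.38,0.165,0],"angular":[0,0,0],"jaw":10}
  ]
}}

```text
time_s: 29.52
position: [492.1, 67.6, 223.4]
eef_rot: [0.0, 0.659, 0.752, 0.0]
contact_force: [1.4, -0.1, 0.5]
opening: 22.6
grasp_force: 50.9
```

Request:
{"op": "servo_tool", "data": {
  "deltas": [
    {"linear":[-0.076,0.033,0],"angular":[0,0,0],"jaw":10},
    {"linear":[-0.152,0.066,0],"angular":[0,0,0],"jaw":10},
    {"linear":[-0.228,0.1,0],"angular":[0,0,0],"jaw":10},
    {"linear":[-0.307,0.13,0],"angular":[0,0,0],"jaw":10},
    {"linear":[-0.307,0.13,0],"angular":[0,0,0],"jaw":10}
  ]
}}

```text
time_s: 29.93
position: [578.0, -85.0, 223.3]
eef_rot: [0.003, 0.664, 0.748, -0.002]
contact_force: [0.0, -1.3, -0.5]
opening: 22.4
grasp_force: 50.9
```

Request:
{"op": "servo_tool", "data": {
  "deltas": [
    {"linear":[0,0,0],"angular":[0,0,0],"jaw":10},
    {"linear":[0,0,0.05],"angular":[0,0,0],"jaw":10},
    {"linear":[0,0,0.1],"angular":[0,0,0],"jaw":10},
    {"linear":[0,0,0.15],"angular":[0,0,0],"jaw":10},
    {"linear":[0,0,0.16],"angular":[0,0,0],"jaw":10}
  ]
}}

```text
time_s: 30.35
position: [572.2, -71.9, 139.0]
eef_rot: [-0.004, 0.659, 0.752, -0.002]
contact_force: [-0.2, 1.3, -0.3]
opening: 22.4
grasp_force: 50.9
```

Request:
{"op": "servo_tool", "data": {
  "deltas": [
    {"linear":[0,0,0],"angular":[0,0,0],"jaw":10},
    {"linear":[0,0,0],"angular":[0,0,0],"jaw":40},
    {"linear":[0,0,0],"angular":[0,0,0],"jaw":40},
    {"linear":[0,0,0],"angular":[0,0,0],"jaw":40},
    {"linear":[0,0,0],"angular":[0,0,0],"jaw":40}
  ]
}}

```text
time_s: 30.77
position: [576.9, -74.5, 144.5]
eef_rot: [0.001, 0.66, 0.751, 0.001]
contact_force: [0.9, -0.8, -0.4]
opening: 40.2
grasp_force: 0.0
```

Request:
{"op": "servo_tool", "data": {
  "deltas": [
    {"linear":[0,0,-0.06],"angular":[0,0,0],"jaw":40},
    {"linear":[0,0,-0.13],"angular":[0,0,0],"jaw":40},
    {"linear":[0,0,-0.2],"angular":[0,0,0],"jaw":40},
    {"linear":[0,0,-0.26],"angular":[0,0,0],"jaw":0},
    {"linear":[0,0,-0.26],"angular":[0,0,0],"jaw":0}
  ]
}}

```text
time_s: 31.18
position: [580.0, -75.2, 281.2]
eef_rot: [0.006, 0.66, 0.751, 0.005]
contact_force: [1.1, -0.5, 0.5]
opening: 16.9
grasp_force: 0.0
```

Request:
{"op": "servo_tool", "data": {
  "deltas": [
    {"linear":[0,-0.08,0],"angular":[0,0,0],"jaw":0},
    {"linear":[0,-0.16,0],"angular":[0,0,0],"jaw":0},
    {"linear":[0,-0.22,0],"angular":[0,0,0],"jaw":0},
    {"linear":[0,-0.22,0],"angular":[0,0,0],"jaw":0},
    {"linear":[0,-0.22,0],"angular":[0,0,0],"jaw":0}
  ]
}}

```text
time_s: 31.6
position: [466.0, -89.1, 273.8]
eef_rot: [0.001, 0.66, 0.751, 0.001]
contact_force: [0.5, 0.7, 0.6]
opening: 0.1
grasp_force: 0.0
```

```bash
python3 - <<'E'
from h import *
s=r.observe(); print(s["time_s"],s["position"],s["opening"])
im3,c=snap("wrist","w7.png"); im2,_=snap("side","s7.png"); cr=cv2.resize(im2[130:280,220:370],(360,360),interpolation=cv2.INTER_CUBIC)
print(proj(c,[U2W([-90,-50,136]),U2W([-28,-50,80])]))
cv2.imwrite("pics/m7.png",np.hstack([im3[40:400,200:640],cr]))
E
```

```text
31.6 [466.00531176 -89.14413837 273.77437246] 0.1302060418247163
[[383.83475118 227.52998902]
 [442.78811353 213.80702662]]
```

View pics/m7.png

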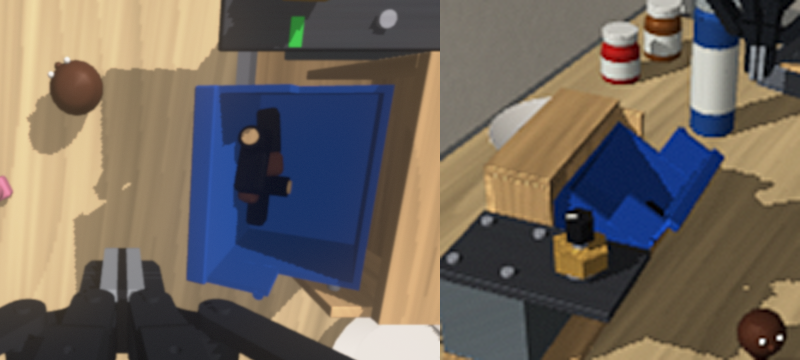

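All four limbs lie in the bin, with the pegs at (250,135) and (288,188) and both forearms beneath. Now push it shut.

Request:
{"op": "servo_tool", "data": {
  "deltas": [
    {"linear":[0,0,0.08],"angular":[0,0,0],"jaw":0},
    {"linear":[0,0,0.16],"angular":[0,0,0],"jaw":0},
    {"linear":[0,0,0.24],"angular":[0,0,0],"jaw":0},
    {"linear":[0,0,0.324],"angular":[0,0,0],"jaw":0},
    {"linear":[0,0,0.324],"angular":[0,0,0],"jaw":0}
  ]
}}

```text
time_s: 32.12
position: [461.7, -87.5, 104.1]
eef_rot: [-0.006, 0.659, 0.752, -0.005]
contact_force: [-0.9, -0.6, -0.7]
opening: -0.1
grasp_force: 0.0
```

Request:
{"op": "servo_tool", "data": {
  "deltas": [
    {"linear":[0,0.025,-0.002],"angular":[0,0,0],"jaw":0},
    {"linear":[0,0.05,-0.01],"angular":[0,0,0],"jaw":0},
    {"linear":[0,0.075,-0.018],"angular":[0,0,0],"jaw":0},
    {"linear":[0,0.1,-0.026],"angular":[0,0,0],"jaw":0},
    {"linear":[0,0.125,-0.034],"angular":[0,0,0],"jaw":0}
  ]
}}

```text
time_s: 32.53
position: [530.1, -80.8, 130.3]
eef_rot: [0.0, 0.66, 0.751, -0.0]
contact_force: [-2.7, -0.8, 1.8]
opening: -0.2
grasp_force: 1.2
```

Request:
{"op": "servo_tool", "data": {
  "deltas": [
    {"linear":[0,0.02,-0.005],"angular":[0,0,0],"jaw":0},
    {"linear":[0,0.04,-0.01],"angular":[0,0,0],"jaw":0},
    {"linear":[0,0.06,-0.014],"angular":[0,0,0],"jaw":0},
    {"linear":[0,0.08,-0.018],"angular":[0,0,0],"jaw":0},
    {"linear":[0,0.094,-0.018],"angular":[0,0,0],"jaw":0}
  ]
}}

```text
time_s: 32.95
position: [577.0, -74.3, 137.6]
eef_rot: [0.001, 0.66, 0.751, 0.001]
contact_force: [-0.3, -1.2, 0.4]
opening: -0.1
grasp_force: 0.3
```

Request:
{"op": "servo_tool", "data": {
  "deltas": [
    {"linear":[0,0.004,0],"angular":[0,0,0],"jaw":0},
    {"linear":[0,0.006,0],"angular":[0,0,0],"jaw":0},
    {"linear":[0,0.006,0],"angular":[0,0,0],"jaw":0}
  ]
}}

```text
time_s: 33.2
position: [578.0, -74.2, 136.6]
eef_rot: [-0.0, 0.66, 0.751, -0.0]
contact_force: [-1.8, 0.0, 1.4]
opening: -0.2
grasp_force: 1.2
```

```bash
cat >> h.py <<'E'
def W2U(p): c,s=np.cos(UYAW),np.sin(UYAW); d=np.array(p[:2])-[UX,UY]; return np.array([c*d[0]+s*d[1],-s*d[0]+c*d[1],p[2]]).round(1)
E
python3 - <<'E'
from h import *
s=r.observe(); print(s["time_s"],W2U(s["position"]),s["contact_force"])
E
```

```text
33.2 [-25.5 -49.6 136.6] [-1.79305768  0.00981683  1.42740234]
```

Request:
{"op": "servo_tool", "data": {
  "deltas": [
    {"linear":[0,0.004,0],"angular":[0,0,0],"jaw":0},
    {"linear":[0,0.006,0],"angular":[0,0,0],"jaw":0},
    {"linear":[0,0.006,0],"angular":[0,0,0],"jaw":0}
  ]
}}

```text
time_s: 33.45
position: [578.1, -74.2, 136.6]
eef_rot: [-0.003, 0.66, 0.751, -0.002]
contact_force: [-8.9, -0.9, 6.8]
opening: -0.5
grasp_force: 4.7
```

Request:
{"op": "servo_tool", "data": {
  "deltas": [
    {"linear":[0,0.004,0],"angular":[0,0,0],"jaw":0},
    {"linear":[0,0.006,0],"angular":[0,0,0],"jaw":0},
    {"linear":[0,0.006,0],"angular":[0,0,0],"jaw":0}
  ]
}}

```text
time_s: 33.7
position: [578.1, -74.2, 136.6]
eef_rot: [-0.005, 0.66, 0.751, -0.004]
contact_force: [-15.5, -0.2, 12.3]
opening: -0.4
grasp_force: 8.2
```

Request:
{"op": "servo_tool", "data": {
  "deltas": [
    {"linear":[0,0.004,0],"angular":[0,0,0],"jaw":0},
    {"linear":[0,0.006,0],"angular":[0,0,0],"jaw":0},
    {"linear":[0,0.006,0],"angular":[0,0,0],"jaw":0}
  ]
}}

```text
time_s: 33.95
position: [578.1, -74.1, 136.6]
eef_rot: [-0.008, 0.661, 0.751, -0.006]
contact_force: [-21.9, 0.5, 18.5]
opening: 0.1
grasp_force: 11.8
```

Request:
{"op": "servo_tool", "data": {
  "deltas": [
    {"linear":[0,0.004,0],"angular":[0,0,0],"jaw":0},
    {"linear":[0,0.006,0],"angular":[0,0,0],"jaw":0},
    {"linear":[0,0.006,0],"angular":[0,0,0],"jaw":0}
  ]
}}

```text
time_s: 34.2
position: [578.1, -74.1, 136.6]
eef_rot: [-0.01, 0.661, 0.751, -0.008]
contact_force: [-29.5, -0.6, 24.6]
opening: -0.3
grasp_force: 15.3
```

It is hard shut at the expected position, with force rising to 30 N without motion. Back off and look at the screw.

Request:
{"op": "servo_tool", "data": {
  "deltas": [
    {"linear":[0,-0.04,0],"angular":[0,0,0],"jaw":0},
    {"linear":[0,-0.08,0],"angular":[0,0,0],"jaw":0},
    {"linear":[0,-0.12,-0.04],"angular":[0,0,0],"jaw":0},
    {"linear":[0,-0.12,-0.12],"angular":[0,0,0],"jaw":0},
    {"linear":[0,-0.12,-0.2],"angular":[0,0,0],"jaw":0}
  ]
}}

```text
time_s: 34.62
position: [528.7, -80.3, 236.5]
eef_rot: [-0.001, 0.66, 0.751, -0.001]
contact_force: [1.6, 0.1, 0.7]
opening: 0.3
grasp_force: 0.0
```

Request:
{"op": "servo_tool", "data": {
  "deltas": [
    {"linear":[0,0,-0.08],"angular":[0,0,0],"jaw":0},
    {"linear":[0,0,-0.13],"angular":[0,0,0],"jaw":0},
    {"linear":[0.07,0.033,-0.13],"angular":[0,0,0],"jaw":0},
    {"linear":[0.14,0.066,-0.13],"angular":[0,0,0],"jaw":0},
    {"linear":[0.21,0.1,-0.13],"angular":[0,0,0],"jaw":0}
  ]
}}

```text
time_s: 35.03
position: [568.1, 31.4, 303.2]
eef_rot: [0.001, 0.661, 0.751, 0.002]
contact_force: [0.8, 0.8, -0.7]
opening: -0.0
grasp_force: 0.0
```

Request:
{"op": "servo_tool", "data": {
  "deltas": [
    {"linear":[0.07,0.033,0],"angular":[0,0,0],"jaw":0},
    {"linear":[0.1,0.047,0],"angular":[0,0,0],"jaw":0},
    {"linear":[0.1,0.047,0],"angular":[0,0,0],"jaw":0},
    {"linear":[0.1,0.047,0],"angular":[0,0,0],"jaw":0},
    {"linear":[0.1,0.047,0],"angular":[0,0,0],"jaw":0}
  ]
}}

```text
time_s: 35.45
position: [583.8, 81.6, 301.9]
eef_rot: [0.001, 0.66, 0.751, 0.0]
contact_force: [-0.5, 0.1, 0.0]
opening: -0.0
grasp_force: 0.0
```

```bash
python3 - <<'E'
from h import *
s=r.observe(); print(s["time_s"],s["position"],W2U(s["position"]),ang(s),s["joint_positions"].round(2))
im3,c=snap("wrist","w8.png"); im2,_=snap("side","s8.png")
u,v=proj(c,[U2W([-12,105,187])])[0]; print("head",u,v,"mark",proj(c,[U2W([-12,62,125])]))
x0,y0=int(u)-75,int(v)-75; print(x0,y0)
a=cv2.resize(im3[y0:y0+150,x0:x0+150],(450,450),interpolation=cv2.INTER_CUBIC)
b=cv2.resize(im2[170:270,240:340],(350,350),interpolation=cv2.INTER_CUBIC)
m=np.zeros((450,800,3),np.uint8); m[:,:450]=a; m[:350,450:]=b; cv2.imwrite("pics/m8.png",m)
E
```

```text
35.45 [583.81758301  81.56030906 301.86843265] [2.000e-01 1.041e+02 3.019e+02] (np.float64(7.336719644845729), np.float64(97.33668219726673)) [-0.33  0.24  0.14  1.58 -0.03  1.32 -0.05]
head 303.0972792008195 233.3849186337564 mark [[306.87708196 264.07494595]]
228 158
```

View pics/m8.png

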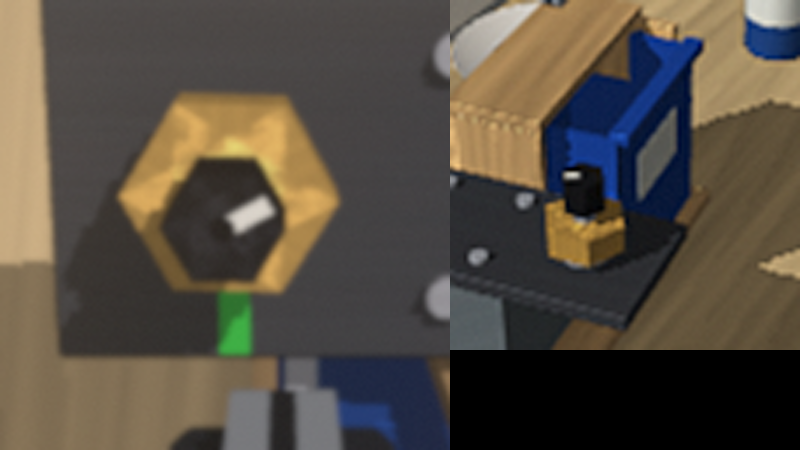

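The bin is shut. The head is at (302,231) px, with its stripe about 29° above the image right, so the screw is near 0.12 and needs about 119° clockwise. Head and nut flats lie at about 30°, 90° and 150°. I'll turn the tool 90° counter-clockwise first.

Request:
{"op": "servo_tool", "data": {
  "deltas": [
    {"linear":[0,0,0],"angular":[0,0,-0.019],"jaw":45},
    {"linear":[0,0,0],"angular":[0,0,-0.038],"jaw":45},
    {"linear":[0,0,0],"angular":[0,0,-0.057],"jaw":45},
    {"linear":[0,0,0],"angular":[0,0,-0.076],"jaw":45},
    {"linear":[0,0,0],"angular":[0,0,-0.095],"jaw":45}
  ]
}}

```text
time_s: 35.97
position: [583.7, 81.1, 302.2]
eef_rot: [0.0, 0.408, 0.913, 0.0]
contact_force: [0.3, -0.1, -0.5]
opening: 45.0
grasp_force: 0.0
```

Request:
{"op": "servo_tool", "data": {
  "deltas": [
    {"linear":[0,0,0],"angular":[0,0,-0.019],"jaw":45},
    {"linear":[0,0,0],"angular":[0,0,-0.038],"jaw":45},
    {"linear":[0,0,0],"angular":[0,0,-0.057],"jaw":45},
    {"linear":[0,0,0],"angular":[0,0,-0.076],"jaw":45},
    {"linear":[0,0,0],"angular":[0,0,-0.095],"jaw":45}
  ]
}}

```text
time_s: 36.38
position: [583.7, 81.1, 302.2]
eef_rot: [0.0, 0.122, 0.993, -0.0]
contact_force: [0.0, 0.3, -0.6]
opening: 45.1
grasp_force: 0.0
```

Request:
{"op": "servo_tool", "data": {
  "deltas": [
    {"linear":[0,0,0],"angular":[0,0,-0.019],"jaw":45},
    {"linear":[0,0,0],"angular":[0,0,-0.038],"jaw":45},
    {"linear":[0,0,0],"angular":[0,0,-0.06],"jaw":45},
    {"linear":[0,0,0],"angular":[0,0,-0.06],"jaw":45},
    {"linear":[0,0,0],"angular":[0,0,-0.06],"jaw":45}
  ]
}}

```text
time_s: 36.8
position: [583.7, 81.5, 302.1]
eef_rot: [0.0, -0.062, 0.998, -0.0]
contact_force: [-0.6, 0.5, 0.6]
opening: 44.6
grasp_force: 0.0
```

```bash
python3 - <<'E'
from h import *
s=r.observe(); print(s["time_s"],W2U(s["position"]),ang(s),s["joint_positions"].round(2))
print(todelta(s,U2W([-12.3,106,205]),90+np.degrees(UYAW)))
im,c=snap("wrist","w9.png"); g=(im.min(2)>150)
# white stripe + head centroid by code
u,v=proj(c,[U2W([-12,105,187])])[0].astype(int); print("pred head",u,v)
sub=im[v-40:v+40,u-40:u+40]; w=((sub.min(2)>120)&(sub.max(2).astype(int)-sub.min(2)<40)).astype(np.uint8)
n,l,st,ce=cv2.connectedComponentsWithStats(w); k=1+np.argmax(st[1:,4]); ys,xs=np.nonzero(l==k)
P=unproj(c,np.c_[xs+u-40,ys+v-40],187)[:,:2].astype(np.float32); rc=cv2.minAreaRect(P); print("stripe",[float(x) for x in W2U([*P.mean(0),0])],rc[1],rc[2]-np.degrees(UYAW),st[k,4])
d=(sub.max(2)<75).astype(np.uint8); n,l,st,ce=cv2.connectedComponentsWithStats(d); print(st[1:],ce[1:]+[u-40,v-40])
E
```

```text
36.8 [  0.  104.  302.1] (np.float64(97.1585256533276), np.float64(-172.84146741334555)) [-0.17  0.24 -0.05  1.57  0.01  1.33  1.47]
[[0.0248, 0.0039, 0.1942], np.float64(-0.0006), ('j7', 1.473)]
pred head 323 216
stripe [-6.1, 108.5, 0.0] (10.191559791564941, 5.443853378295898) 30.20790450140613 111
[[   0    0   25   38  333]
 [  22   15   35   44 1034]
 [  17   70    1    1    1]] [[289.08408408 188.73573574]
 [321.49226306 211.10638298]
 [300.         246.        ]]
```

The stripe is measured at 30.2°, so exactly 120° clockwise is needed. Descend on the head and grip.

Request:
{"op": "servo_tool", "data": {
  "deltas": [
    {"linear":[0.025,0.003,0.04],"angular":[0,0,0],"jaw":45},
    {"linear":[0.025,0.003,0.1],"angular":[0,0,0],"jaw":45},
    {"linear":[0.025,0.003,0.16],"angular":[0,0,0],"jaw":45},
    {"linear":[0.025,0.003,0.19],"angular":[0,0,0],"jaw":45},
    {"linear":[0.025,0.003,0.19],"angular":[0,0,0],"jaw":45}
  ]
}}

```text
time_s: 37.27
position: [568.1, 81.7, 202.9]
eef_rot: [-0.004, -0.063, 0.998, -0.001]
contact_force: [-0.8, -0.7, -0.3]
opening: 45.1
grasp_force: 0.0
```

Request:
{"op": "servo_tool", "data": {
  "deltas": [
    {"linear":[0,0,0.03],"angular":[0,0,0],"jaw":45},
    {"linear":[0,0,0.06],"angular":[0,0,0],"jaw":45},
    {"linear":[0,0,0.09],"angular":[0,0,0],"jaw":45},
    {"linear":[0,0,0.11],"angular":[0,0,0],"jaw":45},
    {"linear":[0,0,0.11],"angular":[0,0,0],"jaw":45}
  ]
}}

```text
time_s: 37.68
position: [570.2, 82.4, 150.8]
eef_rot: [-0.001, -0.064, 0.998, -0.0]
contact_force: [-1.1, 0.1, 0.0]
opening: 45.0
grasp_force: 0.0
```

Request:
{"op": "servo_tool", "data": {
  "deltas": [
    {"linear":[0,0,0],"angular":[0,0,0],"jaw":15},
    {"linear":[0,0,0],"angular":[0,0,0],"jaw":15},
    {"linear":[0,0,0],"angular":[0,0,0],"jaw":15},
    {"linear":[0,0,0],"angular":[0,0,0],"jaw":15},
    {"linear":[0,0,0],"angular":[0,0,0],"jaw":15}
  ],
  "force": 70
}}

```text
time_s: 38.1
position: [572.1, 80.6, 153.4]
eef_rot: [0.001, -0.064, 0.998, -0.001]
contact_force: [-0.9, -5.4, 5.0]
opening: 24.4
grasp_force: 70.3
```

```bash
python3 - <<'E'
from h import *
s=r.observe(); print(s["time_s"],W2U(s["position"]),ang(s),s["contact_force"],s["wrist_torque"],s["opening"],s["grasp_force"])
E
```

```text
38.1 [-11.6 104.7 153.4] (np.float64(97.30673328577589), np.float64(-172.69300105215115)) [-0.90356347 -5.44453946  5.00158229] [-1.05989413  0.20592188 -0.06000154] 24.432935968491705 70.27701367624104
```

Request:
{"op": "servo_tool", "data": {
  "deltas": [
    {"linear":[0,0,0],"angular":[0,0,0.0167],"jaw":15},
    {"linear":[0,0,0],"angular":[0,0,0.0333],"jaw":15},
    {"linear":[0,0,0],"angular":[0,0,0.05],"jaw":15},
    {"linear":[0,0,0],"angular":[0,0,0.0667],"jaw":15},
    {"linear":[0,0,0],"angular":[0,0,0.0833],"jaw":15}
  ]
}}

```text
time_s: 38.52
position: [571.9, 79.6, 153.4]
eef_rot: [0.001, 0.199, 0.98, -0.002]
contact_force: [-1.4, -7.4, 5.4]
opening: 24.5
grasp_force: 70.3
```

Request:
{"op": "servo_tool", "data": {
  "deltas": [
    {"linear":[0,0,0],"angular":[0,0,0.0167],"jaw":15},
    {"linear":[0,0,0],"angular":[0,0,0.0333],"jaw":15},
    {"linear":[0,0,0],"angular":[0,0,0.05],"jaw":15},
    {"linear":[0,0,0],"angular":[0,0,0.0667],"jaw":15},
    {"linear":[0,0,0],"angular":[0,0,0.0833],"jaw":15}
  ]
}}

```text
time_s: 38.93
position: [571.2, 78.7, 153.4]
eef_rot: [0.001, 0.446, 0.895, -0.002]
contact_force: [-3.1, -9.2, 7.9]
opening: 24.7
grasp_force: 70.5
```

Request:
{"op": "servo_tool", "data": {
  "deltas": [
    {"linear":[0,0,0],"angular":[0,0,0.0167],"jaw":15},
    {"linear":[0,0,0],"angular":[0,0,0.0333],"jaw":15},
    {"linear":[0,0,0],"angular":[0,0,0.05],"jaw":15},
    {"linear":[0,0,0],"angular":[0,0,0.0667],"jaw":15},
    {"linear":[0,0,0],"angular":[0,0,0.0833],"jaw":15}
  ]
}}

```text
time_s: 39.35
position: [570.2, 78.3, 153.4]
eef_rot: [0.001, 0.662, 0.749, -0.002]
contact_force: [-5.7, -10.4, 8.9]
opening: 24.4
grasp_force: 70.8
```

Request:
{"op": "servo_tool", "data": {
  "deltas": [
    {"linear":[0,0,0],"angular":[0,0,0.0167],"jaw":15},
    {"linear":[0,0,0],"angular":[0,0,0.0333],"jaw":15},
    {"linear":[0,0,0],"angular":[0,0,0.05],"jaw":15},
    {"linear":[0,0,0],"angular":[0,0,0.0667],"jaw":15},
    {"linear":[0,0,0],"angular":[0,0,0.0833],"jaw":15}
  ]
}}

```text
time_s: 39.77
position: [569.1, 78.4, 153.4]
eef_rot: [0.001, 0.833, 0.553, -0.003]
contact_force: [-9.1, -8.6, 10.9]
opening: 24.9
grasp_force: 71.1
```

Request:
{"op": "servo_tool", "data": {
  "deltas": [
    {"linear":[0,0,0],"angular":[0,0,0],"jaw":15},
    {"linear":[0,0,0],"angular":[0,0,0],"jaw":15},
    {"linear":[0,0,0],"angular":[0,0,0],"jaw":15}
  ]
}}

```text
time_s: 40.02
position: [569.1, 78.4, 153.4]
eef_rot: [0.001, 0.833, 0.554, -0.003]
contact_force: [-8.5, -8.5, 11.4]
opening: 24.5
grasp_force: 71.2
```

```bash
python3 - <<'E'
from h import *
s=r.observe(); print(s["time_s"],W2U(s["position"]),ang(s)[0]-np.degrees(UYAW),s["contact_force"],s["wrist_torque"],s["opening"],s["joint_positions"][6])
E
```

```text
40.0167 [-14.8 102.9 153.4] -30.12921272075144 [-8.54413084 -8.54087412 11.37541786] [-1.77521943  1.67225737 -0.20796015] 24.46765073846461 -0.49855603630635376
```

Request:
{"op": "servo_tool", "data": {
  "deltas": [
    {"linear":[0,0,0],"angular":[0,0,0],"jaw":45},
    {"linear":[0,0,0],"angular":[0,0,0],"jaw":45},
    {"linear":[0,0,0],"angular":[0,0,0],"jaw":45},
    {"linear":[0,0,0],"angular":[0,0,0],"jaw":45}
  ]
}}

```text
time_s: 40.35
position: [571.4, 84.1, 152.1]
eef_rot: [-0.0, 0.831, 0.556, 0.001]
contact_force: [0.1, 0.1, 0.3]
opening: 44.9
grasp_force: 0.0
```

Request:
{"op": "servo_tool", "data": {
  "deltas": [
    {"linear":[0,0,-0.06],"angular":[0,0,0],"jaw":45},
    {"linear":[0,0,-0.14],"angular":[0,0,0],"jaw":45},
    {"linear":[0,0,-0.22],"angular":[0,0,0],"jaw":70},
    {"linear":[0,0,-0.3],"angular":[0,0,0],"jaw":70},
    {"linear":[0,0,-0.3],"angular":[0,0,0],"jaw":70}
  ]
}}

```text
time_s: 40.77
position: [575.8, 83.9, 311.1]
eef_rot: [0.003, 0.831, 0.556, 0.008]
contact_force: [0.8, -0.2, 0.0]
opening: 70.6
grasp_force: 0.0
```

Request:
{"op": "servo_tool", "data": {
  "deltas": [
    {"linear":[0,0,0],"angular":[0,0,-0.019],"jaw":70},
    {"linear":[0,0,0],"angular":[0,0,-0.038],"jaw":70},
    {"linear":[0,0,0],"angular":[0,0,-0.057],"jaw":70},
    {"linear":[0,0,0],"angular":[0,0,-0.076],"jaw":70},
    {"linear":[0,0,0],"angular":[0,0,-0.095],"jaw":70}
  ]
}}

```text
time_s: 41.18
position: [571.1, 83.6, 301.7]
eef_rot: [-0.0, 0.629, 0.778, 0.0]
contact_force: [-0.0, 0.5, 0.9]
opening: 70.2
grasp_force: 0.0
```

Request:
{"op": "servo_tool", "data": {
  "deltas": [
    {"linear":[0,0,0],"angular":[0,0,-0.019],"jaw":70},
    {"linear":[0,0,0],"angular":[0,0,-0.038],"jaw":70},
    {"linear":[0,0,0],"angular":[0,0,-0.057],"jaw":70},
    {"linear":[0,0,0],"angular":[0,0,-0.072],"jaw":70},
    {"linear":[0,0,0],"angular":[0,0,-0.072],"jaw":70}
  ]
}}

```text
time_s: 41.6
position: [571.1, 83.5, 301.7]
eef_rot: [-0.0, 0.441, 0.898, 0.0]
contact_force: [-0.6, 0.2, -1.0]
opening: 70.2
grasp_force: 0.0
```

```bash
cat >> h.py <<'E'
def hexes(fn):
    im,c=snap("wrist",fn); s=r.observe(); u,v=proj(c,[U2W([-12,105,187])])[0].astype(int); B=60
    sub=im[v-B:v+B,u-B:u+B].astype(int)
    w=((sub.min(2)>120)&(sub.max(2)-sub.min(2)<40)).astype(np.uint8)[B-25:B+25,B-25:B+25]
    n,l,st,ce=cv2.connectedComponentsWithStats(w); k=1+np.argmax(st[1:,4]); ys,xs=np.nonzero(l==k)
    P=unproj(c,np.c_[xs+u-25,ys+v-25],187)[:,:2].astype(np.float32); m=W2U([*P.mean(0),0])
    ev=np.linalg.svd((P-P.mean(0))/1.0,full_matrices=False)[2][0]
    print("stripe ctr",m[:2],"n",st[k,4],"axis deg",(np.degrees(np.arctan2(ev[1],ev[0])-UYAW))%180)
    br=((sub[:,:,2]-sub[:,:,0]>50)).astype(np.uint8); br=cv2.morphologyEx(br,cv2.MORPH_OPEN,np.ones((3,3)))
    ys,xs=np.nonzero(br); P=unproj(c,np.c_[xs+u-B,ys+v-B],154)[:,:2]; H=cv2.convexHull(P.astype(np.float32))[:,0]
    hc=np.array([W2U([*p,0])[:2] for p in H]); bb=(hc.min(0)+hc.max(0))/2
    # hex orientation: direction with max extents = 6-fold vertices
    t=np.radians(np.arange(0,60)); ext=[min(np.ptp(hc@[np.cos(a+k*np.pi/3),np.sin(a+k*np.pi/3)]) for k in range(3)) for a in t]
    print("nut ctr",bb.round(1),"flat normal deg mod60",int(np.argmin(ext)),"width",round(float(min(ext)),1),"max",round(float(max(ext)),1))
    cv2.imwrite("pics/c_"+fn,cv2.resize(im[max(0,v-80):v+80,u-80:u+80],(480,480),interpolation=cv2.INTER_CUBIC))
    return s
E
python3 - <<'E'
from h import *
s=hexes("w10.png"); print(s["time_s"],W2U(s["position"]),ang(s)[0]-np.degrees(UYAW),s["joint_positions"][6])
print(todelta(s,U2W([-12.5,104.5,119]),30+np.degrees(UYAW)))
E
```

```text
stripe ctr [-13.   96.6] n 97 axis deg 89.41247
nut ctr [-28.2  97. ] flat normal deg mod60 35 width 84.6 max 90.6
41.65 [-12.2 107.5 301.7] 30.126736138268907 0.48023032882051425
[[-0.005, -0.0037, 0.3654], np.float64(0.0004), ('j7', 0.48)]
```

View pics/c_w10.png

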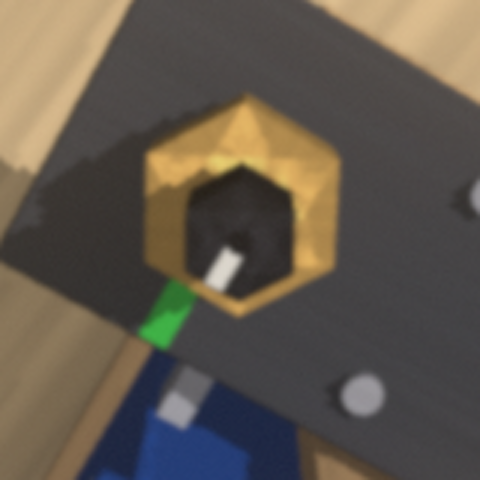

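The stripe is now at 89.4°, on the green mark. The nut's flats at (145,205) and (340,205) are square to the jaws. Descend around the nut.

Request:
{"op": "servo_tool", "data": {
  "deltas": [
    {"linear":[-0.005,-0.004,0.06],"angular":[0,0,0],"jaw":70},
    {"linear":[-0.005,-0.004,0.12],"angular":[0,0,0],"jaw":70},
    {"linear":[-0.005,-0.004,0.18],"angular":[0,0,0],"jaw":70},
    {"linear":[-0.005,-0.004,0.24],"angular":[0,0,0],"jaw":70},
    {"linear":[-0.005,-0.004,0.3],"angular":[0,0,0],"jaw":70}
  ]
}}

```text
time_s: 42.07
position: [571.0, 79.9, 150.7]
eef_rot: [0.0, 0.443, 0.897, 0.0]
contact_force: [0.5, -0.5, 0.5]
opening: 70.3
grasp_force: 0.0
```

Request:
{"op": "servo_tool", "data": {
  "deltas": [
    {"linear":[0,0,0.01],"angular":[0,0,0],"jaw":70},
    {"linear":[0,0,0.025],"angular":[0,0,0],"jaw":70},
    {"linear":[0,0,0.04],"angular":[0,0,0],"jaw":70},
    {"linear":[0,0,0.05],"angular":[0,0,0],"jaw":70},
    {"linear":[0,0,0.05],"angular":[0,0,0],"jaw":70}
  ]
}}

```text
time_s: 42.48
position: [571.3, 79.6, 127.2]
eef_rot: [0.0, 0.442, 0.897, 0.0]
contact_force: [-0.2, -0.5, -1.1]
opening: 70.1
grasp_force: 0.0
```

Request:
{"op": "servo_tool", "data": {
  "deltas": [
    {"linear":[0,0,0.006],"angular":[0,0,0],"jaw":70},
    {"linear":[0,0,0.012],"angular":[0,0,0],"jaw":70},
    {"linear":[0,0,0.014],"angular":[0,0,0],"jaw":70},
    {"linear":[0,0,0.014],"angular":[0,0,0],"jaw":70}
  ]
}}

```text
time_s: 42.82
position: [571.0, 79.5, 120.0]
eef_rot: [0.0, 0.442, 0.897, 0.0]
contact_force: [-0.7, 0.2, 0.8]
opening: 70.1
grasp_force: 0.0
```

Request:
{"op": "servo_tool", "data": {
  "deltas": [
    {"linear":[0,0,0],"angular":[0,0,0],"jaw":40},
    {"linear":[0,0,0],"angular":[0,0,0],"jaw":40},
    {"linear":[0,0,0],"angular":[0,0,0],"jaw":40},
    {"linear":[0,0,0],"angular":[0,0,0],"jaw":40},
    {"linear":[0,0,0],"angular":[0,0,0],"jaw":40}
  ],
  "force": 40
}}

```text
time_s: 43.23
position: [570.8, 79.1, 120.6]
eef_rot: [-0.0, 0.442, 0.897, -0.0]
contact_force: [-2.8, -0.3, 5.9]
opening: 49.7
grasp_force: 41.4
```

```bash
python3 - <<'E'
from h import *
s=r.observe(); print(s["time_s"],W2U(s["position"]),ang(s)[0]-np.degrees(UYAW),s["contact_force"],s["wrist_torque"],s["opening"],s["grasp_force"])
E
```

```text
43.2333 [-13.  103.4 120.6] 30.191673718855302 [-2.84104608 -0.26771086  5.94142631] [-0.32889702  0.70803901  0.05002535] 49.6724031494511 41.368412375450134
```

Request:
{"op": "servo_tool", "data": {
  "deltas": [
    {"linear":[0,0,0],"angular":[0,0,0.0167],"jaw":40},
    {"linear":[0,0,0],"angular":[0,0,0.0333],"jaw":40},
    {"linear":[0,0,0],"angular":[0,0,0.05],"jaw":40},
    {"linear":[0,0,0],"angular":[0,0,0.0667],"jaw":40},
    {"linear":[0,0,0],"angular":[0,0,0.0833],"jaw":40}
  ]
}}

```text
time_s: 43.65
position: [570.1, 78.9, 120.5]
eef_rot: [-0.001, 0.661, 0.751, -0.001]
contact_force: [-4.6, -0.8, 6.2]
opening: 49.0
grasp_force: 41.6
```

Request:
{"op": "servo_tool", "data": {
  "deltas": [
    {"linear":[0,0,0],"angular":[0,0,0.0167],"jaw":40},
    {"linear":[0,0,0],"angular":[0,0,0.0333],"jaw":40},
    {"linear":[0,0,0],"angular":[0,0,0.05],"jaw":40},
    {"linear":[0,0,0],"angular":[0,0,0.0667],"jaw":40},
    {"linear":[0,0,0],"angular":[0,0,0.0833],"jaw":40}
  ]
}}

```text
time_s: 44.07
position: [569.3, 79.0, 120.5]
eef_rot: [-0.001, 0.832, 0.554, -0.002]
contact_force: [-6.1, -0.1, 8.8]
opening: 49.3
grasp_force: 41.7
```

Request:
{"op": "servo_tool", "data": {
  "deltas": [
    {"linear":[0,0,0],"angular":[0,0,0.0167],"jaw":40},
    {"linear":[0,0,0],"angular":[0,0,0.0333],"jaw":40},
    {"linear":[0,0,0],"angular":[0,0,0.05],"jaw":40},
    {"linear":[0,0,0],"angular":[0,0,0.0667],"jaw":40},
    {"linear":[0,0,0],"angular":[0,0,0.0833],"jaw":40}
  ]
}}

```text
time_s: 44.48
position: [568.7, 79.5, 120.5]
eef_rot: [-0.001, 0.947, 0.32, -0.002]
contact_force: [-7.8, -0.6, 10.2]
opening: 49.4
grasp_force: 41.9
```

```bash
python3 - <<'E'
from h import *
s=r.observe(); print(s["time_s"],W2U(s["position"]),ang(s)[0]-np.degrees(UYAW),s["contact_force"],s["wrist_torque"],s["opening"],s["joint_positions"].round(2))
E
```

```text
44.4833 [-15.  104.  120.5] -60.055837146940505 [-7.82599644 -0.6154693  10.16963148] [-0.02569572  1.68033257  0.02369279] 49.39704541202095 [-0.63  0.41  0.53  1.84 -0.25  0.96 -0.91]
```

Request:
{"op": "servo_tool", "data": {
  "deltas": [
    {"linear":[0,0,0],"angular":[0,0,0.0167],"jaw":40},
    {"linear":[0,0,0],"angular":[0,0,0.0333],"jaw":40},
    {"linear":[0,0,0],"angular":[0,0,0.05],"jaw":40},
    {"linear":[0,0,0],"angular":[0,0,0.0667],"jaw":40},
    {"linear":[0,0,0],"angular":[0,0,0.0833],"jaw":40}
  ]
}}

```text
time_s: 44.9
position: [568.5, 80.2, 120.5]
eef_rot: [-0.001, 0.998, 0.064, -0.003]
contact_force: [-9.4, 1.0, 10.8]
opening: 49.3
grasp_force: 42.0
```

```bash
python3 - <<'E'
from h import *
s=r.observe(); print(s["time_s"],W2U(s["position"]),ang(s)[0]-np.degrees(UYAW),s["contact_force"],s["wrist_torque"],s["opening"],s["joint_positions"].round(2))
E
```

```text
44.9 [-15.2 104.8 120.5] -90.01917754928233 [-9.39312822  1.02066963 10.75535954] [0.17856899 1.76353514 0.07162573] 49.2662164721759 [-0.72  0.44  0.65  1.84 -0.32  0.97 -1.37]
```

Request:
{"op": "servo_tool", "data": {
  "deltas": [
    {"linear":[0,0,0],"angular":[0,0,0.012],"jaw":40},
    {"linear":[0,0,0],"angular":[0,0,0.024],"jaw":40},
    {"linear":[0,0,0],"angular":[0,0,0.036],"jaw":40},
    {"linear":[0,0,0],"angular":[0,0,0.036],"jaw":40}
  ]
}}

```text
time_s: 45.23
position: [568.5, 80.5, 120.5]
eef_rot: [-0.001, 0.999, -0.048, -0.003]
contact_force: [-8.7, 1.3, 10.9]
opening: 49.4
grasp_force: 42.4
```

```bash
cat > t.py <<'E'
from h import *
s=r.observe(); print(s["time_s"],ang(s)[0]-np.degrees(UYAW),s["contact_force"].round(1),s["wrist_torque"].round(3),s["opening"],s["tau"].round(3)[6])
E
python3 t.py
```

```text
45.2333 -102.83661527137546 [-8.7  1.3 10.9] [ 0.302  1.864 -0.058] 49.36696405312268 -0.351
```

Request:
{"op": "servo_tool", "data": {
  "deltas": [
    {"linear":[0,0,0],"angular":[0,0,0.0055],"jaw":40},
    {"linear":[0,0,0],"angular":[0,0,0.0055],"jaw":40},
    {"linear":[0,0,0],"angular":[0,0,0.0055],"jaw":40}
  ]
}}

```text
time_s: 45.48
position: [568.5, 80.6, 120.5]
eef_rot: [-0.001, 0.998, -0.064, -0.003]
contact_force: [-8.8, 1.0, 11.2]
opening: 49.5
grasp_force: 42.4
```

```bash
python3 t.py
```

```text
45.4833 -104.68098119339759 [-8.8  1.  11.2] [ 0.295  1.84  -0.066] 49.5466664133689 0.035
```

Request:
{"op": "servo_tool", "data": {
  "deltas": [
    {"linear":[0,0,0],"angular":[0,0,0.0055],"jaw":40},
    {"linear":[0,0,0],"angular":[0,0,0.0055],"jaw":40},
    {"linear":[0,0,0],"angular":[0,0,0.0055],"jaw":40}
  ]
}}

```text
time_s: 45.73
position: [568.5, 80.6, 120.5]
eef_rot: [-0.001, 0.997, -0.081, -0.003]
contact_force: [-8.3, 1.6, 11.0]
opening: 49.5
grasp_force: 42.3
```

```bash
python3 t.py
```

```text
45.7333 -106.66187260713171 [-8.3  1.6 11. ] [ 0.347  1.849 -0.095] 49.46495145978283 0.038
```

Request:
{"op": "servo_tool", "data": {
  "deltas": [
    {"linear":[0,0,0],"angular":[0,0,0.0055],"jaw":40},
    {"linear":[0,0,0],"angular":[0,0,0.0055],"jaw":40},
    {"linear":[0,0,0],"angular":[0,0,0.0055],"jaw":40}
  ]
}}

```text
time_s: 45.98
position: [568.5, 80.7, 120.5]
eef_rot: [-0.001, 0.995, -0.098, -0.003]
contact_force: [-8.4, 1.6, 11.3]
opening: 49.3
grasp_force: 42.1
```

```bash
python3 t.py
```

```text
45.9833 -108.60934861514521 [-8.4  1.6 11.3] [0.367 1.874 0.028] 49.255432416962485 -0.055
```

Request:
{"op": "servo_tool", "data": {
  "deltas": [
    {"linear":[0,0,0],"angular":[0,0,0.004],"jaw":40},
    {"linear":[0,0,0],"angular":[0,0,0.004],"jaw":40},
    {"linear":[0,0,0],"angular":[0,0,0.004],"jaw":40}
  ]
}}

```text
time_s: 46.23
position: [568.5, 80.7, 120.5]
eef_rot: [-0.001, 0.994, -0.11, -0.003]
contact_force: [-9.3, 0.4, 12.0]
opening: 49.6
grasp_force: 41.9
```

```bash
python3 t.py
```

```text
46.2333 -110.0370257481137 [-9.3  0.4 12. ] [0.318 1.762 0.106] 49.62719376629718 -0.091
```

Request:
{"op": "servo_tool", "data": {
  "deltas": [
    {"linear":[0,0,0],"angular":[0,0,0],"jaw":70},
    {"linear":[0,0,0],"angular":[0,0,0],"jaw":70},
    {"linear":[0,0,0],"angular":[0,0,0],"jaw":70},
    {"linear":[0,0,0],"angular":[0,0,0],"jaw":70}
  ]
}}

```text
time_s: 46.57
position: [571.3, 79.5, 119.8]
eef_rot: [0.0, 0.994, -0.111, 0.0]
contact_force: [0.0, 0.2, -0.3]
opening: 70.1
grasp_force: 0.0
```

Request:
{"op": "servo_tool", "data": {
  "deltas": [
    {"linear":[0,0,-0.06],"angular":[0,0,0],"jaw":70},
    {"linear":[0,0,-0.14],"angular":[0,0,0],"jaw":70},
    {"linear":[0,0,-0.22],"angular":[0,0,0],"jaw":70},
    {"linear":[0,0,-0.3],"angular":[0,0,0],"jaw":70},
    {"linear":[0,0,-0.36],"angular":[0,0,0],"jaw":70}
  ]
}}

```text
time_s: 46.98
position: [572.0, 79.0, 303.4]
eef_rot: [-0.001, 0.994, -0.111, 0.002]
contact_force: [0.6, -0.5, -0.5]
opening: 69.8
grasp_force: 0.0
```

Request:
{"op": "servo_tool", "data": {
  "deltas": [
    {"linear":[0,0,0],"angular":[0,0,0],"jaw":70},
    {"linear":[0,0,0],"angular":[0,0,0],"jaw":70},
    {"linear":[0,0,0],"angular":[0,0,0],"jaw":70}
  ]
}}

```text
time_s: 47.23
position: [570.5, 79.6, 299.0]
eef_rot: [0.0, 0.994, -0.111, -0.001]
contact_force: [-0.7, -0.1, 0.1]
opening: 70.4
grasp_force: 0.0
```

```bash
python3 - <<'E'
from h import *
s=hexes("w11.png"); print(s["time_s"],W2U(s["position"]),ang(s)[0]-np.degrees(UYAW),s["contact_force"])
im,c=snap("side","s11.png"); a=cv2.imread("pics/c_w11.png"); cv2.imwrite("pics/m11.png",np.hstack([a[60:420],cv2.resize(im[170:270,250:339],(320,360),interpolation=cv2.INTER_CUBIC)]))
E
```

```text
stripe ctr [-13.8  97.3] n 108 axis deg 84.72483
nut ctr [-33.6 121.1] flat normal deg mod60 40 width 86.7 max 99.3
47.2833 [-13.6 103.9 298.3] -110.09123119944933 [-0.28024483  0.3723261  -0.3851984 ]
```

View pics/m11.png

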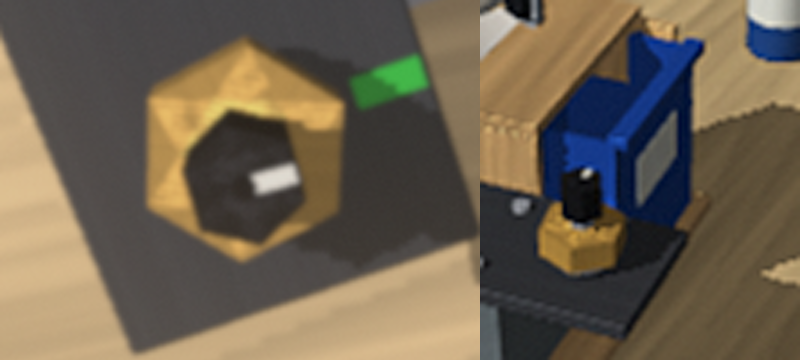

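The stripe sits at 84.7°, so it was dragged about 5° when the nut hit its stop. That puts the screw at about 2.29, inside tolerance. The nut is tight, the bin is shut, and the arm is clear.

```bash
python3 -c "
from cell import r
print(r.job_done())"
```

```text
the job is handed in; nothing more can be done
None
```

I handed the job in at about 47 s, but no verdict came back: all four limbs are in the bin and it is shut, the nut is tight, and the screw stripe sits about 5° past the green mark (10° allowed).

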